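Clear the jeweller's mat and lay out the files

TASK

Get the jeweller's bench ready for filing: first clear the leather mat by sliding every tall bottle and can, standing on the bench all the way and never lifted or tipped over, fully into the wooden bottle bay beside the mat. Then pull every file out of the file stand and lay it flat on the cleared mat, and leave the steel block, the bowl and the ring box where they are.

Things in the scene. Friction and masses are not known exactly. Their poses are not given: they have to be found in the camera images.
- mat: Dark brown leather work mat, 280 by 280 mm, let in flush with the bench top. Origin: its centre, at bench height.
- bay: Bottle bay: a low U of dark wood rails 40 mm high and 16 mm thick, fixed beside the mat, to the robot's left (its own x axis points about to the world's +y, away from the mat): a back rail (inner face at x = +42.5 mm) and two side rails (inner faces at y = +-140 mm, reaching from x = -42.5 to +42.5 mm); open on the -x side, towards the mat, with no floor of its own (bottles slide in on the bench). Origin: centre of its inside, at bench height.
- stand: Fixed file stand of dark wood, 69 mm (x) by 198 mm (y), 80 mm high, with three upright slots open at the top, each 45 mm (x) by 18 mm (y) inside and 72 mm deep, centred at y = -75, 0 and +75 mm. The files stand loosely in the slots, leaning about 28 degrees back towards the robot (the stand's -x), handle up. It stands to the right of the mat. Origin: centre of its underside.
- amber_mid (a point): Part-used amber glass bottle with black cap, its weight low down (centre of mass about 40 mm up), round, 60 mm in diameter near its foot, 180 mm tall, about 0.25 to 0.5 kg, standing on the bench; pushed higher than about 40 mm above the bench it may topple. May be absent. Point on its axis half-way up; z is its axis.
- spray_mid (a point): Part-used bare aluminium spray can, its weight low down (centre of mass about 40 mm up), round, 56 mm in diameter near its foot, 175 mm tall, about 0.25 to 0.5 kg, standing on the bench; pushed higher than about 40 mm above the bench it may topple. May be absent. Point on its axis half-way up; z is its axis.
- oil_mid (a point): Part-used white plastic oil bottle with black cap, its weight low down (centre of mass about 40 mm up), round, 58 mm in diameter near its foot, 160 mm tall, about 0.25 to 0.5 kg, standing on the bench; pushed higher than about 40 mm above the bench it may topple. May be absent. Point on its axis half-way up; z is its axis.
- file0_mid (a point): Hand file 200 mm long with a square-section pale wooden handle (22 by 22 mm, 90 mm long, its centre at x = +55 mm) and a dark steel blade (110 mm long, 14 mm wide along y, 6 mm thick along z, its tip at x = -100 mm); 80 g. May be absent. Point half-way along its length, on its axis; +x points along the file to the handle end.
- file1_mid (a point): Hand file 200 mm long with a square-section pale wooden handle (22 by 22 mm, 90 mm long, its centre at x = +55 mm) and a dark steel blade (110 mm long, 14 mm wide along y, 6 mm thick along z, its tip at x = -100 mm); 80 g. May be absent. Point half-way along its length, on its axis; +x points along the file to the handle end.
- file2_mid (a point): Hand file 200 mm long with a square-section pale wooden handle (22 by 22 mm, 90 mm long, its centre at x = +55 mm) and a dark steel blade (110 mm long, 14 mm wide along y, 6 mm thick along z, its tip at x = -100 mm); 80 g. May be absent. Point half-way along its length, on its axis; +x points along the file to the handle end.
- block_mid (a point): Bystander: square steel bench block on a rubber foot, 120 by 120 mm, 30 mm high, 2.2 kg. Point at its centre.
- scrap_mid (a point): Bystander: white ceramic scrap bowl, 90 mm across, 50 mm high. Point at its centre.
- ringbox_mid (a point): Bystander: blue ring box, 60 by 60 by 45 mm. Point at its centre.

How it is judged:
On the way, in this order (a step that is already met when the one before it is completed fails the run):
1. every bottle and can stands in the bottle bay (x of amber_mid in the frame of bay between -0.018 and 0.03 m and y of amber_mid in the frame of bay between -0.125 and 0.125 m and angle between each of amber_mid, spray_mid, oil_mid's own z axis and vertical below 0.12 rad and height (world z) of amber_mid below 0.098 m and linear speed of each of amber, spray, oil below 0.03 m/s and x of spray_mid in the frame of bay between -0.018 and 0.03 m and y of spray_mid in the frame of bay between -0.125 and 0.125 m and height (world z) of spray_mid below 0.0955 m and x of oil_mid in the frame of bay between -0.018 and 0.03 m and y of oil_mid in the frame of bay between -0.125 and 0.125 m and height (world z) of oil_mid below 0.088 m), for 0.2 s.
2. every file lies flat on the mat, let go (x of file0_mid in the frame of mat between -0.14 and 0.14 m and y of file0_mid in the frame of mat between -0.14 and 0.14 m and angle between file0_mid's own x axis and vertical between 1.39 and 1.75 rad and height (world z) of each of file0_mid, file1_mid, file2_mid below 0.022 m and linear speed of each of file0, file1, file2 below 0.03 m/s and contact force between each of file0, file1, file2 and the fingers below 0.1 N and x of file1_mid in the frame of mat between -0.14 and 0.14 m and y of file1_mid in the frame of mat between -0.14 and 0.14 m and angle between file1_mid's own x axis and vertical between 1.39 and 1.75 rad and x of file2_mid in the frame of mat between -0.14 and 0.14 m and y of file2_mid in the frame of mat between -0.14 and 0.14 m and angle between file2_mid's own x axis and vertical between 1.39 and 1.75 rad), for 0.2 s.
At the end, for the whole second after the job is handed in: Every bottle and can present stands upright (within 0.12 rad) inside the bay, its axis no more than 18 mm in front of the bay's mid-line; every file present lies flat (within 0.18 rad) with its middle over the mat, released; all at rest (all of step 1 and all of step 2); the robot touches nothing.
It fails at once if the amber container is lifted off the bench (over 30 mm) or tipped by more than 0.6 rad (height (world z) of amber_mid above 0.12 m or angle between amber_mid's own z axis and vertical above 0.6 rad).
It fails at once if the spray container is lifted off the bench (over 30 mm) or tipped by more than 0.6 rad (height (world z) of spray_mid above 0.1175 m or angle between spray_mid's own z axis and vertical above 0.6 rad).
It fails at once if the oil container is lifted off the bench (over 30 mm) or tipped by more than 0.6 rad (height (world z) of oil_mid above 0.11 m or angle between oil_mid's own z axis and vertical above 0.6 rad).
It fails at once if the steel block, the scrap bowl or the ring box is shifted by more than 40 mm (distance of any of block_mid, scrap_mid, ringbox_mid from where it was at the start of the episode above 0.04 m).
Of amber, spray, oil only 2 to 3 are there at a start; the rules pass over those that are not, and their reading is None.
Of file0, file1, file2 only 2 to 3 are there at a start; the rules pass over those that are not, and their reading is None.
At some moment in a run one of amber, spray, oil may be knocked a few centimetres aside while the robot is not near it.
Once in a run the grip may slacken for a moment while it holds something.
It also fails if it takes over 210 s, if anything falls off the work surface, if the arm or the gripper's body presses on something with over 40 N, if the wrist force passes 120 N, or if a joint passes its speed limit or range.

ROBOT

A 6-joint arm with a two-finger parallel gripper is mounted at the origin on the work surface. World frame = base frame: x ahead of the robot, y to its left, z up, the work surface at z = 0. Lengths are in m, angles in rad, forces in N, time in s.
With the tool pointing down it reaches from about 0.25 to 0.725 m from the base axis. Payload 4 kg.
Tool frame: the origin (TCP) lies midway between the tips of the shut fingers; the grasp point (between the pads) lies 19 mm behind it; z points along the fingers, y is the direction in which the jaws open and shut (so a half turn about z gives the same grasp; the last joint's range is limited). The gripper opens to 85 mm and grips with 20 to 120 N. Pads are 22 mm wide; open, the fingers measure 114 mm over their backs; the gripper's body (76 mm by 85 mm) begins 54 mm behind the grasp point. The pads swing forward as they close: fully open they stand 13 mm farther back than shut.
Start: joints at [-1.22, 0.241, 0.005, 1.335, 0, 1.571], TCP at [0.172, -0.47, 0.231] pointing down, gripper open.
Joint ranges: [-2.72, 2.72], [-1.05, 1.87], [-1.09, 1.28], [-1.99, 2.15], [-1.42, 1.44], [-3.14, 3.14]. Speed limits (rad/s): [2.79, 2.79, 3.14, 3.14, 3.14, 3.14].

INTERFACE

Orientations are given as a unit quaternion [x, y, z, w].
In Python, from workcell import get_obs, camera, camera_model, job_done, masks_of gives the robot as it stands.
- The arm moves only by the tool jog_arm, never from a script. Its argument "deltas" is a list that holds one entry, the list of rows, each a list of 7 numbers: the shift along the tool's x, y, z in mm, then the turn, a rotation vector about the tool's x, y, z in degrees, then the finger opening in mm, from 0 to 85.4. A call has 1 to 5 rows; each row shifts and turns the pose as measured when the row begins, along the tool's axes as they then stand; what a row does not reach is not made up. A row lasts 1/10 s, in which the tool goes at most 50 mm and 8.59 degrees, less where a joint would pass 70% of its speed; a pose out of reach is approached as far as the arm can. A call with a gripper value outside its range is refused whole. The fingers move at their own pace and stop on an object; the grip force is fixed at half the most. Time passes only in rows, so rows that do not move let the fingers close. It gives the time, the measured TCP pose, the force and the opening at its end, in the units of the state.
- get_obs(): the state, without advancing time (a new reading comes with each control period).
- camera(name): name is "side" or "top"; returns the picture (400x640x3 uint8, red, green, blue); there is no depth.
- camera_model(name): a dict with "fovy" (degrees; the focal length in pixels is half the picture's height over the tangent of half this angle, whatever the lens; pixels are square), "cx", "cy" (the principal point, pixels), "pose" (4x4, takes a point from camera to world coordinates). Camera axes: x right, y down, z forward; pixel columns grow to the right and rows downward; lengths in m; the calibration is good to about 2 mm. A picture is of the moment at which its call begins. camera_model takes no time and is no camera call.
- job_done(): hands the job in, once; it reports no verdict.
Trained networks look in the newest picture that a camera, given by its name, has taken for a name from the list of things; names that differ only in an ending like _2 or _b are one class to them, and where a whole thing is asked for, a point or a joint stands for the part that bears it (a point fixed in the world has none). Each returns a list of dicts, best first, with "conf" (0 to 1); they miss things now and then, are a little off and sometimes report something else, mostly with a low value. They report only what shows in the picture. A call takes as long as a camera call.
- masks_of(target, camera): "pixels" (400x640 bool, what is visible of it) and "at" ([column, row] in pixels, amid what is visible of it).
The state is a dict: "clock": time; "joint_pos": joint angles; "joint_vel": joint speeds; "tau": joint torques, N m; "eef_pos": TCP position; "tool_rot": TCP orientation; "ft_force": force on the tool from outside, world axes, zero at the start; "ft_torque": the same for the moment, N m; "grip_width": finger opening in m.
Only numpy, scipy, OpenCV 4.12 (cv2) and the standard library are available. Lean on these libraries where they do the work, as an engineer would, in place of code of your own. Each camera call takes 0.05 s, during which the arm holds its last target. There are 200 camera calls.

## Working session

There is one attempt and no reset: what is moved stays moved. The work goes in short steps, Python scripts to look and compute and a tool call to move; the robot and the scene stay as the last step left them, time stands still between calls to the robot, and variables do not carry over. Pictures are saved under pics/ and viewed, about 12 in all and at most 16, crops included, and the job is handed in when it is done.

Besides the shell and the picture viewer there is one more tool, called by a JSON object that holds its "method" and its "body". jog_arm: Moves the arm, as the interface text tells. Its arguments: {"type":"object","properties":{"deltas":{"type":"array"}},"required":["deltas"]}

```bash
mkdir -p pics; cat > h.py <<'E'
import numpy as np,cv2
from workcell import *
from scipy.spatial.transform import Rotation as R
def model(n):
    m=camera_model(n);f=200/np.tan(np.radians(m['fovy'])/2);return f,m['cx'],m['cy'],np.array(m['pose'])
def ray(n,uv):
    f,cx,cy,T=model(n);d=T[:3,:3]@np.array([(uv[0]-cx)/f,(uv[1]-cy)/f,1]);return T[:3,3],d
def at_z(n,uv,z):
    o,d=ray(n,uv);return o+d*(z-o[2])/d[2]
def proj(n,p):
    f,cx,cy,T=model(n);q=T[:3,:3].T@(np.asarray(p)-T[:3,3]);return np.array([cx+f*q[0]/q[2],cy+f*q[1]/q[2]])
def snap(n,name):
    im=camera(n);cv2.imwrite('pics/'+name+'.png',im[:,:,::-1]);return im
E
python3 - <<'E'
from h import *
for n in('top','side'):
    snap(n,n+'0');m=camera_model(n);print(n,m['fovy'],m['cx'],m['cy'],np.round(m['pose'],3).tolist())
    for t in['mat','bay','stand','amber_mid','spray_mid','oil_mid','file0_mid','block_mid','scrap_mid','ringbox_mid']:
        for r in masks_of(t,n)[:4]:
            if r['conf']<.3: continue
            p=r['pixels'];ys,xs=np.nonzero(p)
            print(t,round(r['conf'],2),np.round(r['at']),p.sum(),'box',xs.min(),xs.max(),ys.min(),ys.max(),'z0:',np.round(at_z(n,r['at'],0),3))
a=cv2.imread('pics/top0.png');b=cv2.imread('pics/side0.png')
print(get_obs())
E
```

```text
top 50.058909850981166 314.21389879467137 200.62318817909195 [[-0.079, -0.971, 0.227, 0.361], [-0.997, 0.078, -0.016, -0.054], [-0.002, -0.227, -0.974, 1.224], [0.0, 0.0, 0.0, 1.0]]
mat 0.78 [287. 239.] 7959 box 241 340 189 286 z0: [0.539 0.014 0.   ]
bay 0.68 [183. 236.] 1616 box 171 219 181 293 z0: [0.571 0.311 0.   ]
stand 0.89 [419. 226.] 1724 box 377 453 205 248 z0: [ 0.548 -0.37   0.   ]
amber_mid 0.95 [277. 203.] 546 box 266 289 183 213 z0: [0.649 0.037 0.   ]
spray_mid 0.73 [293. 233.] 442 box 287 308 220 245 z0: [ 0.556 -0.005  0.   ]
oil_mid 0.92 [270. 274.] 448 box 258 282 261 284 z0: [0.443 0.067 0.   ]
file0_mid 0.67 [458. 234.] 301 box 442 470 218 243 z0: [ 0.514 -0.479  0.   ]
file0_mid 0.4 [290. 240.] 7946 box 241 340 189 286 z0: [0.535 0.004 0.   ]
block_mid 0.7 [378. 179.] 1620 box 359 400 158 198 z0: [ 0.697 -0.269  0.   ]
scrap_mid 0.97 [241. 163.] 710 box 228 258 146 175 z0: [0.78  0.135 0.   ]
scrap_mid 0.62 [402. 249.] 273 box 389 411 230 258 z0: [ 0.484 -0.311  0.   ]
ringbox_mid 0.83 [301. 157.] 483 box 288 309 144 167 z0: [ 0.785 -0.044  0.   ]
side 53.95657
[... 930 characters left out ...]
'clock': 1.1, 'joint_pos': array([-1.22000555e+00,  2.40562159e-01,  5.00867977e-03,  1.33522026e+00,
        3.72200061e-06,  1.57079148e+00]), 'joint_vel': array([-9.30104621e-04, -5.99860276e-04, -3.66136274e-05, -4.09901718e-04,
        9.15017300e-04, -1.35889413e-03]), 'tau': array([ 1.09889834e-05, -3.72222733e+01,  2.52694505e+01,  1.33081005e-03,
       -1.03197758e-05,  6.41236056e-06]), 'eef_pos': array([ 0.1718199 , -0.46954636,  0.2313287 ]), 'tool_rot': array([9.84657199e-01, 1.74499860e-01, 3.80313085e-06, 1.07956227e-05]), 'ft_force': array([-0.36804174,  0.79528625, -0.10917871]), 'ft_torque': array([ 0.01581271, -0.0166623 ,  0.00423046]), 'grip_width': 0.08568314032062596}
```

View pics/top0.png

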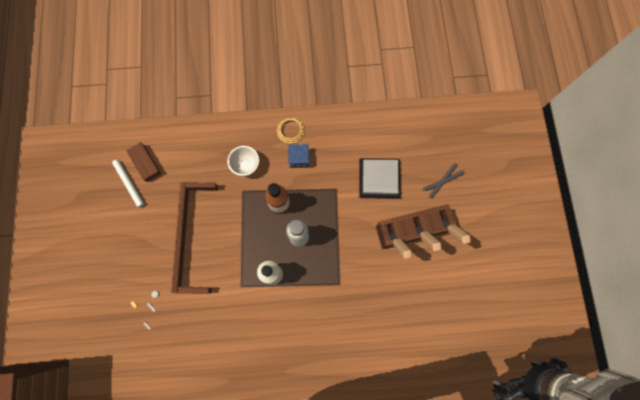

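View pics/side0.png

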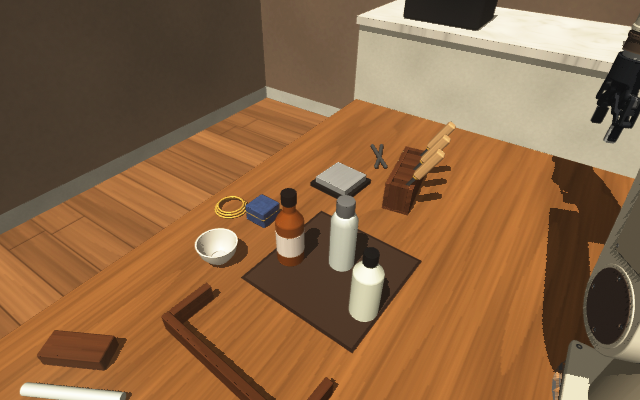

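Three bottles (caps in the top view at about (274,188), (297,228) and (267,270)) stand on the mat at (290,238). Three files stand in the stand at (419,226). The U-shaped bay is at (183,236), open towards the mat. Next I fit the poses by silhouette.

```bash
cat >> h.py <<'E'
from scipy.optimize import minimize
def box(cx,cy,cz,a,b,c): return np.array([[cx+i*a/2,cy+j*b/2,cz+k*c/2] for i in(-1,1) for j in(-1,1) for k in(-1,1)])
def cyl(r,z0,z1):
    t=np.linspace(0,2*np.pi,24,False);return np.array([[r*np.cos(q),r*np.sin(q),z] for z in(z0,z1) for q in t])
PARTS=dict(mat=[box(0,0,0,.28,.28,.0001)],
 bay=[box(.0505,0,.02,.016,.312,.04)]+[box(.008,s*.148,.02,.101,.016,.04) for s in(-1,1)],
 stand=[box(0,0,.04,.069,.198,.08)])
for n,d,h in(('amber',.06,.18),('spray',.056,.175),('oil',.058,.16)): PARTS[n+'_mid']=[cyl(d/2,0,.62*h),np.vstack([cyl(d/2,.62*h,.63*h),cyl(.014,.78*h,h)])]
def sil(n,parts,x,y,a):
    im=np.zeros((400,640),np.uint8);c,s=np.cos(a),np.sin(a)
    for P in parts:
        W=P@np.array([[c,s,0],[-s,c,0],[0,0,1]])+[x,y,0]
        uv=np.array([proj(n,w) for w in W],np.float32)
        cv2.fillConvexPoly(im,cv2.convexHull(np.round(uv*16).astype(np.int32)),1,shift=4)
    return im>0
def fit(t,obs,x0,yaw=True):
    def cost(q):
        s=0
        for n,m in obs:
            r=sil(n,PARTS[t],q[0]/10,q[1]/10,q[2] if yaw else 0);s-=(r&m).sum()/max(1,(r|m).sum())
        return s/len(obs)
    q0=np.array([x0[0]*10,x0[1]*10,x0[2]])
    S=np.vstack([q0,q0+[.25,0,.03],q0+[0,.25,-.03],q0+[.1,.1,.1]])
    r=minimize(cost,q0,method='Nelder-Mead',options=dict(initial_simplex=S,maxfev=160))
    return np.array([r.x[0]/10,r.x[1]/10,r.x[2]]),-r.fun
E
python3 - <<'E'
from h import *
for n in('top','side'): camera(n)
G=dict(mat=(.54,.01,0),bay=(.57,.31,1.57),stand=(.55,-.37,0),amber_mid=(.63,.03,0),spray_mid=(.53,0,0),oil_mid=(.44,.06,0))
ob={}
for t in G:
    ob[t]=[]
    for n in('top','side'):
        for r in masks_of(t,n)[:1]:
            if r['conf']>.5: ob[t].append((n,r['pixels']))
    if t=='mat' : # fill holes by hull
        ob[t]=[]
        for n in('top','side'):
            m=masks_of(t,n)[0]['pixels'].astype(np.uint8);h=cv2.convexHull(cv2.findNonZero(m));k=np.zeros_like(m);cv2.fillConvexPoly(k,h,1);ob[t].append((n,k>0))
    for o in [ob[t]]+[[a] for a in ob[t]]:
        print(t,[a[0] for a in o],*[np.round(v,3) for v in fit(t,o,G[t],'_' not in t)])
for nm,h,a,b in(('amber',.18,(274,188),(289,193)),('spray',.175,(297,228),(345,201)),('oil',.16,(267,270),(371,253))):
    print(nm,at_z('top',a,h).round(3),at_z('side',b,h).round(3))
print(get_obs()['clock'])
E
```

```text
mat ['top', 'side'] [ 0.546  0.005 -0.06 ] 0.985
mat ['top'] [ 0.547  0.003 -0.062] 0.989Traceback (most recent call last):
  File "<stdin>", line 15, in <module>
  File "h.py", line 37, in fit
    r=minimize(cost,q0,method='Nelder-Mead',options=dict(initial_simplex=S,maxfev=160))
    res = _minimize_neldermead(fun, x0, args, callback, bounds=bounds,
                               **options)
    fsim[j] = func(sim[j])
              ~~~~^^^^^^^^
    fx = function(np.copy(x), *(wrapper_args + args))
  File "h.py", line 33, in cost
    r=sil(n,PARTS[t],q[0]/10,q[1]/10,q[2] if yaw else 0);s-=(r&m).sum()/max(1,(r|m).sum())
  File "h.py", line 26, in sil
    uv=np.array([proj(n,w) for w in W],np.float32)
                 ~~~~^^^^^
  File "h.py", line 11, in proj
    f,cx,cy,T=model(n);q=T[:3,:3].T@(np.asarray(p)-T[:3,3]);return np.array([cx+f*q[0]/q[2],cy+f*q[1]/q[2]])
              ~~~~~^^^
  File "h.py", line 5, in model
    m=camera_model(n);f=200/np.tan(np.radians(m['fovy'])/2);return f,m['cx'],m['cy'],np.array(m['pose'])
ValueError: time passes only in moves, steps and waits
```

```bash
sed -i 's/^def model/import functools\n@functools.lru_cache\ndef model/' h.py
cat > loc.py <<'E'
from h import *
import sys
G=dict(mat=(.546,.005,-.06),bay=(.57,.31,1.57),stand=(.55,-.37,0),amber_mid=(.63,.03,0),spray_mid=(.53,0,0),oil_mid=(.44,.06,0))
for n in('top','side'): camera(n)
for t in sys.argv[1:]:
    ob=[]
    for n in('top','side'):
        for r in masks_of(t,n)[:1]:
            if r['conf']>.5: ob.append((n,r['pixels']))
    for o in [[a] for a in ob]+[ob]:
        if len(ob)==1 and o is ob: continue
        x0=G[t]
        if '_' in t:
            n,m=o[0];ys,xs=np.nonzero(m);x0=[*at_z(n,[xs.mean(),ys.mean()],.09)[:2],0]
        print(t,[a[0] for a in o],*[np.round(v,3) for v in fit(t,o,x0,'_' not in t)])
E
python3 loc.py bay stand amber_mid spray_mid oil_mid; python3 - <<'E'
from h import *
for nm,h,a,b in(('amber',.18,(274,188),(289,193)),('spray',.175,(297,228),(345,201)),('oil',.16,(267,270),(371,253))):
    print(nm,at_z('top',a,h).round(3),at_z('side',b,h).round(3))
for a in (401,254),(436,244),(465,241): print(at_z('top',a,.18).round(3))
E
```

```text
bay ['top'] [0.563 0.262 1.499] 0.855
stand ['top'] [ 0.55 -0.37  0.  ] -0.0
stand ['side'] [ 0.539 -0.347  0.194] 0.824
stand ['top', 'side'] [ 0.539 -0.347  0.194] 0.412
amber_mid ['top'] [0.645 0.03  0.051] 0.924
amber_mid ['side'] [0.643 0.027 0.041] 0.859
amber_mid ['top', 'side'] [0.643 0.029 0.019] 0.885
spray_mid ['top'] [ 0.546 -0.02   0.028] 0.947
spray_mid ['side'] [ 0.543 -0.024  0.068] 0.94
spray_mid ['top', 'side'] [ 0.544 -0.022  0.066] 0.919
oil_mid ['top'] [0.443 0.061 0.008] 0.956
oil_mid ['side'] [0.442 0.058 0.116] 0.894
oil_mid ['top', 'side'] [0.443 0.061 0.047] 0.92
amber [0.645 0.028 0.18 ] [0.639 0.031 0.18 ]
spray [ 0.539 -0.023  0.175] [ 0.541 -0.016  0.175]
oil [0.444 0.058 0.16 ] [0.441 0.063 0.16 ]
[ 0.455 -0.27   0.18 ]
[ 0.472 -0.359  0.18 ]
[ 0.474 -0.43   0.18 ]
```

```bash
cat > mv.py <<'E'
# usage: mv.py x y z azimuth tilt open [n] : tool z at tilt from down toward azimuth; jaws horizontal
from h import *
import sys
def pose_R(az,tilt):
    a,t=np.radians([az,tilt]);d=np.array([np.cos(a),np.sin(a),0]);u=np.array([0,0,1.])
    z=d*np.sin(t)-u*np.cos(t);y=np.array([np.sin(a),-np.cos(a),0]);return np.column_stack([np.cross(y,z),y,z])
def rows(p1,R1,op,n=None,p0=None,R0=None):
    o=get_obs();p0=np.array(o['eef_pos']) if p0 is None else p0;R0=R.from_quat(o['tool_rot']).as_matrix() if R0 is None else R0
    rv=R.from_matrix(R0.T@R1).as_rotvec();n=n or int(np.ceil(max(np.linalg.norm(p1-p0)/.045,np.degrees(np.linalg.norm(rv))/8,1)))
    st=(p1-p0)/n;out=[]
    for i in range(n):
        Ri=R0@R.from_rotvec(rv*i/n).as_matrix();out.append([*np.round(Ri.T@st*1e3,1).tolist(),*np.round(np.degrees(rv/n),1).tolist(),op])
    for i in range(0,n,5): print(str([out[i:i+5]]).replace(' ',''))
    return p1,R1
if __name__=='__main__':
    v=[float(x) for x in sys.argv[1:]];o=get_obs()
    print('t',round(o['clock'],1),np.round(o['eef_pos'],3),'q',np.round(o['joint_pos'],2),'F',np.round(o['ft_force'],1),'w',round(o['grip_width'],3))
    s=(None,None)
    for i in range(0,len(v),6): s=rows(np.array(v[i:i+3]),pose_R(v[i+3],v[i+4]),v[i+5],None,*s)
E
python3 mv.py .436 -.06 .2 84 45 34 .440 0.0 .018 84 45 34
```

```text
t 2.0 [ 0.172 -0.47   0.231] q [-1.22  0.24  0.    1.34  0.    1.57] F [-0.1  0.5 -0.5] w 0.085
[[[35.3,-26.7,2.8,2.3,3.6,-5.5,34.0],[37.4,-23.0,6.2,2.3,3.6,-5.5,34.0],[39.0,-19.1,9.4,2.3,3.6,-5.5,34.0],[39.9,-14.8,12.6,2.3,3.6,-5.5,34.0],[40.2,-10.4,15.7,2.3,3.6,-5.5,34.0]]]
[[[39.9,-5.9,18.6,2.3,3.6,-5.5,34.0],[39.0,-1.3,21.2,2.3,3.6,-5.5,34.0],[37.5,3.2,23.6,2.3,3.6,-5.5,34.0],[35.4,7.7,25.7,2.3,3.6,-5.5,34.0],[32.7,12.0,27.5,2.3,3.6,-5.5,34.0]]]
[[[29.6,16.2,28.9,2.3,3.6,-5.5,34.0]]]
[[[-17.2,-0.5,34.2,0.0,0.0,0.0,34.0],[-17.2,-0.5,34.2,0.0,0.0,0.0,34.0],[-17.2,-0.5,34.2,0.0,0.0,0.0,34.0],[-17.2,-0.5,34.2,0.0,0.0,0.0,34.0],[-17.2,-0.5,34.2,0.0,0.0,0.0,34.0]]]
```

{"method": "jog_arm", "body": {"deltas": [[[35,-27,3,2.3,3.6,-5.5,34],[37,-23,6,2.3,3.6,-5.5,34],[39,-19,9,2.3,3.6,-5.5,34],[40,-15,13,2.3,3.6,-5.5,34],[40,-10,16,2.3,3.6,-5.5,34]]]}}

```text
clock: 2.5
eef_pos: [0.2931, -0.2808, 0.2186]
tool_rot: [0.895, 0.405, 0.14, -0.124]
ft_force: [0.5, -0.4, 1.1]
grip_width: 0.0339
```

{"method": "jog_arm", "body": {"deltas": [[[40,-6,19,2.3,3.6,-5.5,34],[39,-1,21,2.3,3.6,-5.5,34],[37,3,24,2.3,3.6,-5.5,34],[35,8,26,2.3,3.6,-5.5,34],[33,12,27,2.3,3.6,-5.5,34]]]}}

```text
clock: 3.0
eef_pos: [0.4138, -0.0867, 0.2069]
tool_rot: [0.717, 0.599, 0.266, -0.238]
ft_force: [1.1, -1.0, 0.0]
grip_width: 0.0342
```

```bash
python3 mv.py .438 -.06 .12 84 45 34 .440 0.0 .018 84 45 34
```

```text
t 3.0 [ 0.414 -0.087  0.207] q [-0.64  0.35 -0.14  1.48  0.63  0.98] F [ 1.1 -1.   0. ] w 0.034
[[[-11.7,7.0,28.2,0.6,1.0,-1.2,34.0],[-12.3,7.1,27.9,0.6,1.0,-1.2,34.0],[-13.0,7.1,27.6,0.6,1.0,-1.2,34.0]]]
[[[-9.9,-1.4,38.2,0.0,0.0,0.0,34.0],[-9.9,-1.4,38.2,0.0,0.0,0.0,34.0],[-9.9,-1.4,38.2,0.0,0.0,0.0,34.0]]]
```

{"method": "jog_arm", "body": {"deltas": [[[-12,7,28,0.6,1.0,-1.2,34],[-12,7,28,0.6,1.0,-1.2,34],[-13,7,28,0.6,1.0,-1.2,34]]]}}

```text
clock: 3.3
eef_pos: [0.4427, -0.057, 0.1195]
tool_rot: [0.682, 0.624, 0.285, -0.254]
ft_force: [0.6, -0.3, -0.9]
grip_width: 0.0339
```

{"method": "jog_arm", "body": {"deltas": [[[-10,-1,38,0,0,0,34],[-10,-1,38,0,0,0,34],[-10,-1,36,0,0,0,34]]]}}

```text
clock: 3.6
eef_pos: [0.4495, 0.0002, 0.0148]
tool_rot: [0.682, 0.625, 0.285, -0.251]
ft_force: [0.5, -0.1, -0.4]
grip_width: 0.0343
```

```bash
python3 mv.py .440 0.0 .018 84 45 34 .449 0.0 .018 84 45 34; python3 - <<'E'
from h import *
from mv import *
rows(np.array([.4765,.234,.018]),pose_R(84,45),34,10,np.array([.440,0,.018]),pose_R(84,45))
b=snap('side','s1');a=snap('top','t1');cv2.imwrite('pics/c1.png',cv2.resize(np.hstack([a[150:320,170:400],b[150:320,230:460]])[:,:,::-1],None,fx=1.7,fy=1.7))
E
```

```text
t 3.6 [0.45  0.    0.015] q [-0.46  0.61 -0.36  0.93  0.72  1.07] F [ 0.5 -0.1 -0.4] w 0.034
[[[1.6,-9.4,-3.1,0.1,0.3,1.0,34.0]]]
[[[0.7,9.0,0.7,0.0,0.0,0.0,34.0]]]
[[[16.7,1.2,16.7,0.0,0.0,0.0,34],[16.7,1.2,16.7,0.0,0.0,0.0,34],[16.7,1.2,16.7,0.0,0.0,0.0,34],[16.7,1.2,16.7,0.0,0.0,0.0,34],[16.7,1.2,16.7,0.0,0.0,0.0,34]]]
[[[16.7,1.2,16.7,0.0,0.0,0.0,34],[16.7,1.2,16.7,0.0,0.0,0.0,34],[16.7,1.2,16.7,0.0,0.0,0.0,34],[16.7,1.2,16.7,0.0,0.0,0.0,34],[16.7,1.2,16.7,0.0,0.0,0.0,34]]]
```

View pics/c1.png

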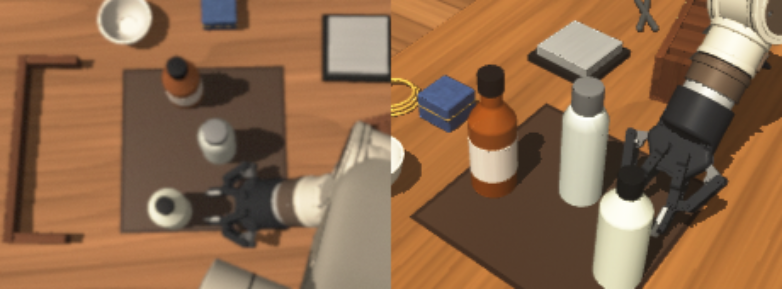

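The top crop shows the gripper directly behind the oil bottle, clear of the spray can. The side view agrees. I start the slow push.

{"method": "jog_arm", "body": {"deltas": [[[2,-8,-1,0.1,0.3,1.0,34],[9,0.5,8,0,0,0,34],[9,0.5,8.5,0,0,0,34],[9,0.5,8.5,0,0,0,34],[9,0.5,9,0,0,0,34]]]}}

```text
clock: 4.2
eef_pos: [0.4475, 0.0483, 0.0219]
tool_rot: [0.689, 0.616, 0.283, -0.257]
ft_force: [-0.6, -3.2, -0.4]
grip_width: 0.034
```

{"method": "jog_arm", "body": {"deltas": [[[9,2,9,0,0,0,34],[9,2,9,0,0,0,34],[9,2,9,0,0,0,34],[9,2,9,0,0,0,34],[9,2,9,0,0,0,34]]]}}

```text
clock: 4.7
eef_pos: [0.4694, 0.1039, 0.0292]
tool_rot: [0.693, 0.614, 0.284, -0.249]
ft_force: [-1.5, -1.7, 0.3]
grip_width: 0.0341
```

```bash
python3 mv.py .4765 .234 .018 84 45 34;python3 loc.py oil_mid
```

```text
t 4.7 [0.469 0.104 0.029] q [-0.24  0.52 -0.47  0.69  0.77  1.41] F [-1.5 -1.7  0.3] w 0.034
[[[28.4,-2.9,33.0,0.3,0.2,-0.2,34.0],[28.3,-2.7,33.1,0.3,0.2,-0.2,34.0],[28.1,-2.4,33.2,0.3,0.2,-0.2,34.0]]]
oil_mid ['top'] [0.478 0.142 0.062] 0.829
oil_mid ['side'] [0.479 0.135 0.141] 0.724
oil_mid ['top', 'side'] [0.478 0.141 0.106] 0.772
```

{"method": "jog_arm", "body": {"deltas": [[[6.5,-1,8.5,0.2,0.1,0,34],[6.5,-1,8.5,0.2,0.1,0,34],[6.5,-1,8.5,0.2,0.1,0,34],[6.5,-1,8.5,0.2,0.1,0,34],[6.5,-1,8.5,0.2,0.1,0,34]]]}}

```text
clock: 5.4
eef_pos: [0.472, 0.1565, 0.0216]
tool_rot: [0.691, 0.614, 0.282, -0.257]
ft_force: [-0.5, -4.7, 4.4]
grip_width: 0.0341
```

{"method": "jog_arm", "body": {"deltas": [[[7.5,-1,8.5,0,0,0,34],[7,-1,8,0,0,0,34],[7,-1,8,0,0,0,34],[7,-1,8,0,0,0,34]]]}}

```text
clock: 5.8
eef_pos: [0.4753, 0.2032, 0.0209]
tool_rot: [0.69, 0.614, 0.285, -0.257]
ft_force: [-0.2, -5.1, 5.4]
grip_width: 0.0341
```

```bash
python3 mv.py .4765 .228 .018 84 45 34;python3 loc.py oil_mid
```

```text
t 5.8 [0.475 0.203 0.021] q [-0.02  0.51 -0.54  0.44  0.78  1.7 ] F [-0.2 -5.1  5.4] w 0.034
[[[15.4,-1.6,19.6,0.2,-0.1,-0.6,34.0]]]
oil_mid ['top'] [0.481 0.233 0.02 ] 0.922
oil_mid ['side'] [0.478 0.232 0.058] 0.949
oil_mid ['top', 'side'] [0.479 0.232 0.056] 0.932
```

{"method": "jog_arm", "body": {"deltas": [[[7,-0.5,8.5,0,0,0,34],[7,-0.5,8.5,0,0,0,34],[7,-0.5,8,0,0,0,34],[0,0,0,0,0,0,34]]]}}

```text
clock: 6.4
eef_pos: [0.4772, 0.2343, 0.0176]
tool_rot: [0.691, 0.613, 0.284, -0.257]
ft_force: [0.2, 0.6, -0.5]
grip_width: 0.0342
```

{"method": "jog_arm", "body": {"deltas": [[[-12,0,-14,0,0,0,34],[-20,0,-22,0,0,0,34],[-15,0,-30,0,0,0,34],[-15,0,-40,0,0,0,34]]]}}

```text
clock: 6.8
eef_pos: [0.4584, 0.1165, 0.0469]
tool_rot: [0.689, 0.615, 0.281, -0.262]
ft_force: [1.4, -0.1, -1.0]
grip_width: 0.0336
```

```bash
python3 loc.py oil_mid spray_mid;python3 mv.py .43 -.06 .12 62 40 38 .512 -.076 .06 62 40 38 .512 -.076 .016 62 40 38
```

```text
oil_mid ['top'] [0.482 0.264 0.029] 0.923
oil_mid ['side'] [0.48  0.264 0.108] 0.943
oil_mid ['top', 'side'] [0.481 0.263 0.072] 0.931
spray_mid ['top'] [ 0.545 -0.021  0.032] 0.944
spray_mid ['side'] [ 0.547 -0.03   0.01 ] 0.657
spray_mid ['top', 'side'] [ 0.545 -0.022  0.077] 0.78
t 7.1 [0.46  0.117 0.047] q [-0.22  0.48 -0.47  0.73  0.78  1.42] F [-0.2  0.3 -0.1] w 0.034
[[[-15.0,-2.3,-35.8,-3.1,-1.0,3.1,38.0],[-15.7,0.5,-35.5,-3.1,-1.0,3.1,38.0],[-16.2,3.2,-35.2,-3.1,-1.0,3.1,38.0],[-16.5,6.0,-34.6,-3.1,-1.0,3.1,38.0],[-16.7,8.7,-34.0,-3.1,-1.0,3.1,38.0]]]
[[[-6.6,26.6,20.5,0.0,0.0,0.0,38.0],[-6.6,26.6,20.5,0.0,0.0,0.0,38.0],[-6.6,26.6,20.5,0.0,0.0,0.0,38.0]]]
[[[-28.3,0.0,33.7,0.0,0.0,0.0,38.0]]]
```

{"method": "jog_arm", "body": {"deltas": [[[-15,-2,-36,-3.1,-1.0,3.1,38],[-16,0,-36,-3.1,-1.0,3.1,38],[-16,3,-35,-3.1,-1.0,3.1,38],[-16,6,-35,-3.1,-1.0,3.1,38],[-17,9,-34,-3.1,-1.0,3.1,38]]]}}

```text
clock: 7.6
eef_pos: [0.4255, -0.0549, 0.1176]
tool_rot: [0.805, 0.486, 0.289, -0.179]
ft_force: [1.1, -0.6, 0.6]
grip_width: 0.0384
```

{"method": "jog_arm", "body": {"deltas": [[[-7,27,20,0,0,0,38],[-7,27,20,0,0,0,38],[-7,27,20,0,0,0,38]]]}}

```text
clock: 7.9
eef_pos: [0.5088, -0.0752, 0.0606]
tool_rot: [0.806, 0.485, 0.292, -0.174]
ft_force: [0.1, 0.6, 0.2]
grip_width: 0.0378
```

```bash
python3 mv.py .512 -.076 .017 64 41 38 .540 -.02 .017 74 43 38;python3 - <<'E'
from h import *
b=snap('side','s2');a=snap('top','t2');cv2.imwrite('pics/c2.png',cv2.resize(np.hstack([a[120:330,230:500],b[80:290,230:500]])[:,:,::-1],None,fx=1.45,fy=1.45))
E
```

```text
t 7.9 [ 0.509 -0.075  0.061] q [-0.53  0.47 -0.38  0.77  0.69  1.51] F [0.1 0.6 0.2] w 0.038
[[[-27.3,3.1,34.0,1.4,1.3,-1.5,38.0]]]
[[[23.6,0.3,20.5,3.3,1.0,-3.7,38.0],[23.2,3.0,20.8,3.3,1.0,-3.7,38.0]]]
```

View pics/c2.png

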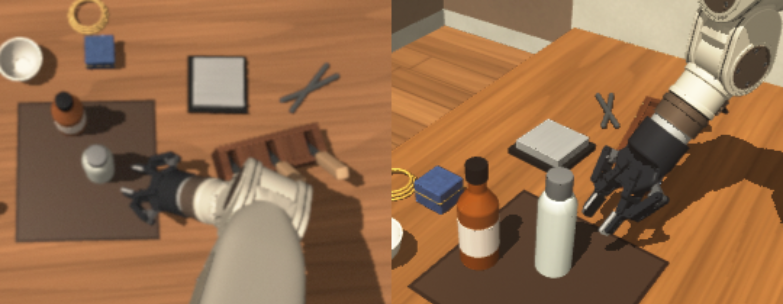

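Spray can and amber are untouched, and the gripper sits behind the spray can with the wrist well above the leftmost file. I lower slightly forward, then push.

{"method": "jog_arm", "body": {"deltas": [[[-13,3,22,0.7,0.7,-0.7,38],[-8,2,26,0.7,0.7,-0.7,38]]]}}

```text
clock: 8.2
eef_pos: [0.5218, -0.0615, 0.0089]
tool_rot: [0.792, 0.499, 0.298, -0.188]
ft_force: [-0.7, -0.5, 0.4]
grip_width: 0.0378
```

```bash
python3 mv.py .525 -.052 .018 68 42 38 .546 .04 .018 80 44 38;
```

```text
t 8.2 [ 0.522 -0.062  0.009] q [-0.51  0.58 -0.37  0.67  0.72  1.49] F [-0.7 -0.5  0.4] w 0.038
[[[13.5,-1.2,-0.3,2.4,0.8,-2.7,38.0]]]
[[[23.1,-5.0,20.8,2.7,0.7,-2.9,38.0],[23.0,-2.8,21.2,2.7,0.7,-2.9,38.0],[22.9,-0.6,21.6,2.7,0.7,-2.9,38.0]]]
```

{"method": "jog_arm", "body": {"deltas": [[[13,-1,0,2.4,0.8,-2.7,38],[8,-1.5,7,0.9,0.2,-1,38],[8,-1.5,7,0.9,0.2,-1,38],[8,-1,7,0.9,0.2,-1,38],[8,-1,7,0.9,0.2,-1,38]]]}}

```text
clock: 8.7
eef_pos: [0.5305, -0.0026, 0.0144]
tool_rot: [0.744, 0.559, 0.289, -0.223]
ft_force: [0.6, -1.9, -0.9]
grip_width: 0.0381
```

{"method": "jog_arm", "body": {"deltas": [[[8,-0.5,7.5,0.9,0.2,-1,38],[8,0,7.5,0.9,0.2,-1,38],[8,0,7.5,0.9,0.2,-1,38],[8,0,7.5,0.9,0.2,-1,38]]]}}

```text
clock: 9.1
eef_pos: [0.5408, 0.0445, 0.0149]
tool_rot: [0.712, 0.596, 0.283, -0.241]
ft_force: [0.3, -2.3, -0.7]
grip_width: 0.0381
```

```bash
python3 loc.py spray_mid amber_mid; python3 mv.py .563 .228 .018 86 45 38;
```

```text
spray_mid ['top'] [0.547 0.072 0.057] 0.938
spray_mid ['side'] [ 0.545  0.07  -0.001] 0.967
spray_mid ['top', 'side'] [0.547 0.071 0.11 ] 0.929
amber_mid ['top'] [0.646 0.029 0.057] 0.953
amber_mid ['side'] [0.643 0.028 0.049] 0.889
amber_mid ['top', 'side'] [0.645 0.029 0.076] 0.902
t 9.4 [0.54  0.044 0.015] q [-0.31  0.64 -0.26  0.81  0.75  1.39] F [ 0.6  0.7 -0.2] w 0.038
[[[27.2,-2.1,25.2,0.8,0.3,-0.9,38.0],[27.2,-1.3,25.4,0.8,0.3,-0.9,38.0],[27.1,-0.5,25.5,0.8,0.3,-0.9,38.0],[26.9,0.3,25.6,0.8,0.3,-0.9,38.0],[26.8,1.1,25.7,0.8,0.3,-0.9,38.0]]]
```

{"method": "jog_arm", "body": {"deltas": [[[9,-0.5,8.2,0.3,0.1,-0.3,38],[9,-0.5,8.2,0.3,0.1,-0.3,38],[9,-0.5,8.2,0.3,0.1,-0.3,38],[9,-0.5,8.2,0.3,0.1,-0.3,38],[9,-0.5,8.2,0.3,0.1,-0.3,38]]]}}

```text
clock: 9.9
eef_pos: [0.5481, 0.1056, 0.0159]
tool_rot: [0.701, 0.606, 0.281, -0.249]
ft_force: [-0.2, -1.1, -2.0]
grip_width: 0.0379
```

{"method": "jog_arm", "body": {"deltas": [[[9,0,8.5,0.3,0.1,-0.3,38],[9,0,8.5,0.3,0.1,-0.3,38],[9,0,8.5,0.3,0.1,-0.3,38],[9,0,8.5,0.3,0.1,-0.3,38],[9,0,8.5,0.3,0.1,-0.3,38]]]}}

```text
clock: 10.4
eef_pos: [0.5557, 0.1737, 0.0169]
tool_rot: [0.687, 0.619, 0.279, -0.258]
ft_force: [-0.7, -1.9, -1.4]
grip_width: 0.0379
```

```bash
python3 loc.py spray_mid oil_mid; python3 mv.py .563 .234 .018 86 45 38;
```

```text
spray_mid ['top'] [ 0.562  0.205 -0.002] 0.927
spray_mid ['side'] [0.567 0.194 0.034] 0.794
spray_mid ['top', 'side'] [0.561 0.201 0.062] 0.834
oil_mid ['top'] [0.484 0.266 0.032] 0.93
oil_mid ['side'] [0.479 0.265 0.112] 0.938
oil_mid ['top', 'side'] [0.481 0.263 0.059] 0.919
t 10.7 [0.556 0.172 0.017] q [-0.07  0.63 -0.28  0.64  0.78  1.61] F [ 0.2  0.1 -0.2] w 0.038
[[[22.4,0.5,21.5,0.4,0.2,-0.8,38.0],[22.3,1.0,21.5,0.4,0.2,-0.8,38.0]]]
```

{"method": "jog_arm", "body": {"deltas": [[[9,0.5,9,0.1,0,-0.2,38],[9,0.5,9,0.1,0,-0.2,38],[9,0.5,8.5,0.1,0,-0.2,38],[9,0.5,8.5,0.1,0,-0.2,38],[5,0.3,5,0,0,0,38]]]}}

```text
clock: 11.2
eef_pos: [0.5647, 0.2308, 0.017]
tool_rot: [0.684, 0.623, 0.278, -0.258]
ft_force: [0.5, -1.9, -0.1]
grip_width: 0.0376
```

{"method": "jog_arm", "body": {"deltas": [[[0,0,0,0,0,0,38],[-12,0,-14,0,0,0,38],[-20,0,-22,0,0,0,38],[-15,0,-30,0,0,0,38],[-15,0,-40,0,0,0,38]]]}}

```text
clock: 11.7
eef_pos: [0.551, 0.1188, 0.0485]
tool_rot: [0.678, 0.628, 0.277, -0.262]
ft_force: [0.8, 0.1, -0.6]
grip_width: 0.038
```

```bash
python3 loc.py spray_mid oil_mid amber_mid; python3 mv.py .55 -.04 .12 70 43 38 .63 -.04 .06 72 43 38 .63 -.03 .018 72 43 38
```

```text
spray_mid ['top'] [ 0.57   0.26  -0.005] 0.982
oil_mid ['top'] [0.483 0.265 0.018] 0.932
oil_mid ['side'] [0.48  0.263 0.126] 0.939
oil_mid ['top', 'side'] [0.481 0.263 0.057] 0.929
amber_mid ['top'] [0.647 0.028 0.048] 0.887
amber_mid ['side'] [ 0.719 -0.229  0.244] 0.277
amber_mid ['top', 'side'] [0.647 0.028 0.048] 0.443
t 12.1 [0.552 0.12  0.048] q [-0.17  0.61 -0.21  0.85  0.78  1.43] F [-0.4  0.1  0.1] w 0.038
[[[-15.6,2.5,-40.8,-2.8,-0.4,2.8,38.0],[-15.7,5.2,-40.5,-2.8,-0.4,2.8,38.0],[-15.7,8.0,-40.0,-2.8,-0.4,2.8,38.0],[-15.6,10.6,-39.5,-2.8,-0.4,2.8,38.0]]]
[[[-7.0,25.1,20.8,0.5,0.0,-0.5,38.0],[-7.2,25.2,20.6,0.5,0.0,-0.5,38.0],[-7.4,25.3,20.4,0.5,0.0,-0.5,38.0]]]
[[[-21.7,-3.1,37.2,0.0,0.0,0.0,38.0]]]
```

{"method": "jog_arm", "body": {"deltas": [[[-16,3,-41,-2.8,-0.4,2.8,38],[-16,5,-40,-2.8,-0.4,2.8,38],[-16,8,-40,-2.8,-0.4,2.8,38],[-16,11,-40,-2.8,-0.4,2.8,38]]]}}

```text
clock: 12.5
eef_pos: [0.5473, -0.0349, 0.1157]
tool_rot: [0.761, 0.534, 0.297, -0.216]
ft_force: [1.2, -0.4, -0.2]
grip_width: 0.0381
```

{"method": "jog_arm", "body": {"deltas": [[[-7,25,21,0.5,0,-0.5,38],[-7,25,21,0.5,0,-0.5,38],[-7,25,20,0.5,0,-0.5,38]]]}}

```text
clock: 12.8
eef_pos: [0.6299, -0.0391, 0.0605]
tool_rot: [0.753, 0.547, 0.296, -0.217]
ft_force: [0.2, -0.8, 0.4]
grip_width: 0.0382
```

```bash
python3 mv.py .638 -.022 .018 76 43 38 .652 .07 .018 82 44 38 
```

```text
t 12.8 [ 0.63  -0.039  0.06 ] q [-0.4   0.68  0.01  0.97  0.75  1.46] F [ 0.2 -0.8  0.4] w 0.038
[[[-7.7,1.3,21.9,1.3,-0.0,-1.5,38.0],[-7.7,1.6,21.9,1.3,-0.0,-1.5,38.0]]]
[[[22.6,-2.9,21.1,1.4,0.3,-1.5,38.0],[22.5,-1.8,21.3,1.4,0.3,-1.5,38.0],[22.4,-0.7,21.4,1.4,0.3,-1.5,38.0]]]
```

{"method": "jog_arm", "body": {"deltas": [[[-7,2,21,1.3,0,-1.5,38],[-7,2,21,1.3,0,-1.5,38],[8,-1,7,0.5,0,-0.5,38],[9,-1,8,0.5,0.1,-0.5,38],[9,-1,8,0.5,0.1,-0.5,38]]]}}

```text
clock: 13.3
eef_pos: [0.6449, 0.0182, 0.0153]
tool_rot: [0.72, 0.588, 0.284, -0.235]
ft_force: [0.7, -2.2, -0.6]
grip_width: 0.0382
```

{"method": "jog_arm", "body": {"deltas": [[[9,-0.5,8,0.5,0.1,-0.5,38],[9,-0.5,8,0.5,0.1,-0.5,38],[9,-0.5,8,0.5,0.1,-0.5,38],[9,-0.5,8,0.5,0.1,-0.5,38],[9,-0.5,8,0.5,0.1,-0.5,38]]]}}

```text
clock: 13.8
eef_pos: [0.6539, 0.0833, 0.0208]
tool_rot: [0.698, 0.612, 0.279, -0.246]
ft_force: [-0.3, -2.5, -0.6]
grip_width: 0.0381
```

```bash
python3 loc.py amber_mid; python3 mv.py .652 .225 .018 86 45 38 
```

```text
amber_mid ['top'] [0.661 0.119 0.055] 0.825
amber_mid ['side'] [0.66  0.115 0.119] 0.81
amber_mid ['top', 'side'] [0.658 0.119 0.07 ] 0.815
t 14.0 [0.654 0.083 0.02 ] q [-0.2   0.78  0.06  0.92  0.76  1.48] F [ 0.3 -0.1 -0.9] w 0.038
[[[25.1,-5.1,24.8,0.6,0.3,-0.7,38.0],[25.0,-4.5,24.9,0.6,0.3,-0.7,38.0],[24.9,-4.0,25.1,0.6,0.3,-0.7,38.0],[24.8,-3.4,25.3,0.6,0.3,-0.7,38.0]]]
```

{"method": "jog_arm", "body": {"deltas": [[[8.5,-2,8.8,0.2,0.1,-0.2,38],[8.5,-2,8.8,0.2,0.1,-0.2,38],[8.5,-2,8.8,0.2,0.1,-0.2,38],[8.5,-2,8.8,0.2,0.1,-0.2,38],[8.5,-2,8.8,0.2,0.1,-0.2,38]]]}}

```text
clock: 14.5
eef_pos: [0.6539, 0.1433, 0.0198]
tool_rot: [0.691, 0.617, 0.281, -0.25]
ft_force: [-0.4, -4.6, 3.3]
grip_width: 0.038
```

{"method": "jog_arm", "body": {"deltas": [[[8.5,-1,8.8,0.2,0.1,-0.2,38],[8.5,-1,8.8,0.2,0.1,-0.2,38],[8.5,-1,8.8,0.2,0.1,-0.2,38]]]}}

```text
clock: 14.8
eef_pos: [0.6551, 0.1836, 0.0196]
tool_rot: [0.685, 0.622, 0.282, -0.254]
ft_force: [-0.3, -5.0, 3.1]
grip_width: 0.0379
```

```bash
python3 loc.py amber_mid; python3 mv.py .652 .225 .018 86 45 38 
```

```text
amber_mid ['top'] [0.659 0.211 0.025] 0.855
amber_mid ['side'] [0.66  0.213 0.043] 0.65
amber_mid ['top', 'side'] [0.661 0.211 0.007] 0.747
t 15.0 [0.654 0.184 0.019] q [-0.04  0.76  0.    0.76  0.78  1.64] F [-0.3  0.3 -0.9] w 0.038
[[[28.7,-5.9,29.2,1.0,0.4,-1.0,38.0]]]
```

{"method": "jog_arm", "body": {"deltas": [[[8,-1.5,8,0.2,0.1,-0.2,38],[8,-1.5,8,0.2,0.1,-0.2,38],[8,-1.5,8,0.2,0.1,-0.2,38],[8,-1,8,0.2,0.1,-0.2,38],[0,0,0,0,0,0,38]]]}}

```text
clock: 15.5
eef_pos: [0.653, 0.2312, 0.0181]
tool_rot: [0.678, 0.628, 0.281, -0.26]
ft_force: [1.8, -0.0, 0.0]
grip_width: 0.0378
```

{"method": "jog_arm", "body": {"deltas": [[[-12,0,-14,0,0,0,38],[-20,0,-22,0,0,0,38],[-25,0,-30,0,0,0,38],[-25,0,-35,0,0,0,38],[-5,0,-40,0,0,0,38]]]}}

```text
clock: 16.0
eef_pos: [0.634, 0.0775, 0.0518]
tool_rot: [0.673, 0.632, 0.276, -0.268]
ft_force: [0.4, 0.1, -0.3]
grip_width: 0.0377
```

```bash
python3 loc.py amber_mid spray_mid oil_mid bay; python3 mv.py .4 -.1 .3 0 0 50;  python3 - <<'E'
from h import *
b=snap('side','s3');a=snap('top','t3');cv2.imwrite('pics/c3.png',cv2.resize(np.hstack([a[150:310,150:400],b[120:400,160:470][:160*2:1][:280,:,:][:160] if 0 else cv2.resize(b[120:400],(366,160))])[:,:,::-1],None,fx=1.25,fy=1.25))
E
```

```text
amber_mid ['top'] [ 0.655  0.258 -0.001] 0.909
amber_mid ['side'] [0.656 0.259 0.087] 0.85
amber_mid ['top', 'side'] [0.656 0.259 0.043] 0.878
spray_mid ['top'] [ 0.569  0.26  -0.005] 0.968
spray_mid ['side'] [0.567 0.257 0.062] 0.959
spray_mid ['top', 'side'] [0.567 0.258 0.047] 0.931
oil_mid ['top'] [0.482 0.263 0.026] 0.948
oil_mid ['side'] [0.48  0.264 0.066] 0.958
oil_mid ['top', 'side'] [0.481 0.263 0.071] 0.948
bay ['top'] [0.565 0.261 1.469] 0.55
bay ['side'] [0.565 0.262 1.504] 0.708
bay ['top', 'side'] [0.562 0.262 1.473] 0.651
t 16.5 [0.636 0.08  0.054] q [-0.21  0.76  0.11  1.08  0.78  1.35] F [-0.  -0.3  0.2] w 0.038
[[[3.2,-18.9,-25.8,-2.9,-3.0,6.8,50.0],[-0.4,-17.8,-26.8,-2.9,-3.0,6.8,50.0],[-3.8,-16.1,-27.5,-2.9,-3.0,6.8,50.0],[-7.1,-14.1,-28.0,-2.9,-3.0,6.8,50.0],[-10.1,-11.7,-28.2,-2.9,-3.0,6.8,50.0]]]
[[[-12.8,-8.9,-28.1,-2.9,-3.0,6.8,50.0],[-15.1,-5.9,-27.7,-2.9,-3.0,6.8,50.0],[-17.0,-2.6,-27.1,-2.9,-3.0,6.8,50.0],[-18.5,0.9,-26.2,-2.9,-3.0,6.8,50.0],[-19.6,4.4,-25.1,-2.9,-3.0,6.8,50.0]]]
[[[-20.1,8.0,-23.8,-2.9,-3.0,6.8,50.0],[-20.1,11.5,-22.2,-2.9,-3.0,6.8,50.0]]]
```

View pics/c3.png

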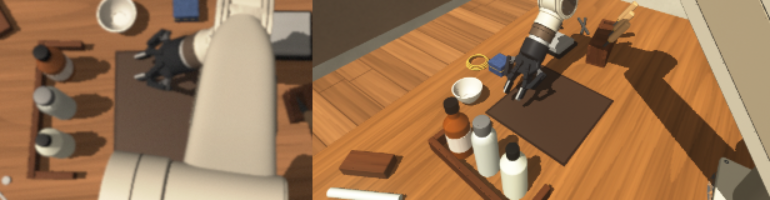

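All three bottles stand in the bay, upright, and the mat is clear. Now the files: I retreat and measure the stand closely.

```bash
python3 mv.py .36 -.02 .3 11 -10 50
```

```text
t 16.6 [0.636 0.079 0.054] q [-0.21  0.76  0.11  1.08  0.78  1.35] F [ 1.3 -0.3  0.2] w 0.038
[[[7.7,-22.6,-21.2,-2.0,-3.9,6.2,50.0],[3.8,-22.5,-22.3,-2.0,-3.9,6.2,50.0],[-0.2,-21.9,-23.2,-2.0,-3.9,6.2,50.0],[-4.1,-20.8,-23.8,-2.0,-3.9,6.2,50.0],[-7.9,-19.3,-24.1,-2.0,-3.9,6.2,50.0]]]
[[[-11.5,-17.5,-24.1,-2.0,-3.9,6.2,50.0],[-14.9,-15.2,-23.8,-2.0,-3.9,6.2,50.0],[-18.0,-12.6,-23.1,-2.0,-3.9,6.2,50.0],[-20.8,-9.7,-22.2,-2.0,-3.9,6.2,50.0],[-23.1,-6.5,-21.0,-2.0,-3.9,6.2,50.0]]]
[[[-25.0,-3.2,-19.6,-2.0,-3.9,6.2,50.0],[-26.4,0.2,-17.9,-2.0,-3.9,6.2,50.0]]]
```

{"method": "jog_arm", "body": {"deltas": [[[8,-23,-30,-2,-3.9,6.2,50],[4,-22,-26,-2,-3.9,6.2,50],[0,-22,-23,-2,-3.9,6.2,50],[-4,-21,-24,-2,-3.9,6.2,50],[-8,-19,-24,-2,-3.9,6.2,50]]]}}

```text
clock: 17.1
eef_pos: [0.5137, 0.0308, 0.153]
tool_rot: [0.88, 0.43, 0.116, -0.166]
ft_force: [0.2, 0.6, 0.3]
grip_width: 0.0497
```

{"method": "jog_arm", "body": {"deltas": [[[-11,-17,-24,-2,-3.9,6.2,50],[-15,-15,-24,-2,-3.9,6.2,50],[-18,-12,-23,-2,-3.9,6.2,50],[-21,-10,-22,-2,-3.9,6.2,50],[-23,-6,-21,-2,-3.9,6.2,50]]]}}

```text
clock: 17.6
eef_pos: [0.3963, -0.0069, 0.2672]
tool_rot: [0.982, 0.18, -0.048, -0.035]
ft_force: [-0.4, 0.9, -0.0]
grip_width: 0.0496
```

```bash
python3 loc.py stand; python3 - <<'E'
from h import *
b=snap('side','s4');a=snap('top','t4');cv2.imwrite('pics/c4.png',np.hstack([cv2.resize(a[190:270,370:480],None,fx=5,fy=5)[:, :],cv2.resize(b[110:220,370:480],None,fx=3.636,fy=3.636)])[:600,:,::-1][:, :950])
im=cv2.imread('pics/c4.png');print(im.shape);cv2.imwrite('pics/c4.png',cv2.resize(im,(800,int(im.shape[0]*800/im.shape[1]))))
for n in('top','side'):
    for r in masks_of('file0_mid',n):
        ys,xs=np.nonzero(r['pixels']);print(n,round(r['conf'],2),np.round(r['at']),len(xs),xs.min(),xs.max(),ys.min(),ys.max())
o=get_obs();print(o['eef_pos'],o['joint_pos'].round(2))
E
```

```text
stand ['top'] [ 0.541 -0.347  0.183] 0.81
stand ['side'] [ 0.55 -0.37  0.  ] -0.0
stand ['top', 'side'] [ 0.541 -0.347  0.183] 0.405
(400, 950, 3)
top 0.51 [458. 233.] 272 442 470 219 243
top 0.27 [303. 206.] 3460 241 340 189 286
[ 0.39737531 -0.00705117  0.26447235] [-0.05  0.11 -0.07  1.5   0.05  2.72]
```

View pics/c4.png

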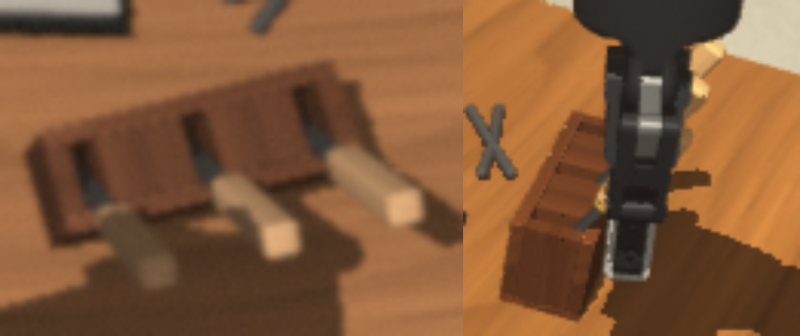

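```bash
python3 - <<'E'
from h import *
S=np.array([.540,-.347]);a=.188
for n,e,j in(('A',(408,254),(396.1,240)),('B',(437.2,247),(424.2,234)),('C',(466.2,239.4),(450.3,228))):
    E=at_z('top',e,.184);J=at_z('top',j,.108);d=(J+E)/2
    w=lambda P:np.round(np.array([[np.cos(a),np.sin(a)],[-np.sin(a),np.cos(a)]])@(P[:2]-S),3)
    print(n,'end',E.round(3),w(E),'junc',J.round(3),w(J),'centre',d.round(3))
E
```

```text
A end [ 0.453 -0.287  0.184] [-0.074  0.076] junc [ 0.498 -0.277  0.108] [-0.028  0.076] centre [ 0.476 -0.282  0.146]
B end [ 0.464 -0.359  0.184] [-0.077  0.002] junc [ 0.508 -0.353  0.108] [-0.032  0.   ] centre [ 0.486 -0.356  0.146]
C end [ 0.477 -0.433  0.184] [-0.078 -0.072] junc [ 0.519 -0.423  0.108] [-0.035 -0.071] centre [ 0.498 -0.428  0.146]
```

The handle centres agree with the model to a few mm: A (.476,-.282), B (.486,-.356), C (.498,-.428), all at z .146. I approach file A with a slight backward tilt, so that the file can later be laid nearly flat.

```bash
python3 mv.py .500 -.279 .235 10.8 -15 50 .472 -.283 .130 10.8 -15 50
```

```text
t 18.0 [ 0.397 -0.007  0.264] q [-0.05  0.11 -0.07  1.5   0.05  2.72] F [-0.8 -0.4 -0.1] w 0.05
[[[-0.1,41.7,0.5,-0.5,-1.4,1.5,50.0],[1.1,41.7,0.8,-0.5,-1.4,1.5,50.0],[2.2,41.7,1.1,-0.5,-1.4,1.5,50.0],[3.4,41.6,1.4,-0.5,-1.4,1.5,50.0],[4.5,41.5,1.6,-0.5,-1.4,1.5,50.0]]]
[[[5.7,41.3,1.9,-0.5,-1.4,1.5,50.0],[6.8,41.1,2.1,-0.5,-1.4,1.5,50.0]]]
[[[-0.0,-0.4,36.2,0.0,0.0,0.0,50.0],[-0.0,-0.4,36.2,0.0,0.0,0.0,50.0],[-0.0,-0.4,36.2,0.0,0.0,0.0,50.0]]]
```

{"method": "jog_arm", "body": {"deltas": [[[0,42,0,-0.5,-1.4,1.5,50],[1,42,0,-0.5,-1.4,1.5,50],[2,42,1,-0.5,-1.4,1.5,50],[3,42,1,-0.5,-1.4,1.5,50],[5,42,2,-0.5,-1.4,1.5,50]]]}}

```text
clock: 18.5
eef_pos: [0.4724, -0.2063, 0.2405]
tool_rot: [0.986, 0.123, -0.11, -0.002]
ft_force: [0.4, 0.4, 0.5]
grip_width: 0.05
```

{"method": "jog_arm", "body": {"deltas": [[[6,41,2,-0.5,-1.4,1.5,50],[7,36,2,-0.5,-1.4,1.5,50],[0,0,0,0,0,0,50]]]}}

```text
clock: 18.8
eef_pos: [0.5022, -0.2861, 0.223]
tool_rot: [0.986, 0.094, -0.137, 0.01]
ft_force: [0.9, -0.0, -0.5]
grip_width: 0.0503
```

```bash
python3 mv.py .472 -.283 .130 10.8 -15 50; python3 - <<'E'
from h import *
b=snap('side','s5');a=snap('top','t5');cv2.imwrite('pics/c5.png',np.hstack([cv2.resize(a[170:290,350:510],None,fx=2.5,fy=2.5),cv2.resize(b[90:210,340:500],None,fx=2.5,fy=2.5)])[:,:,::-1])
E
```

```text
t 18.8 [ 0.502 -0.286  0.223] q [-0.44  0.6   0.49  1.69 -0.16  2.53] F [ 0.9 -0.  -0.5] w 0.05
[[[-0.9,-2.7,32.5,-0.1,0.3,0.0,50.0],[-1.0,-2.8,32.5,-0.1,0.3,0.0,50.0],[-1.2,-2.9,32.5,-0.1,0.3,0.0,50.0]]]
```

View pics/c5.png

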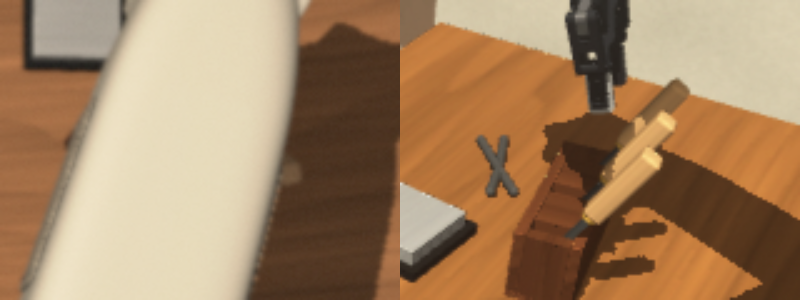

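The gripper hangs above and ahead of the handles and is clear of all three. I descend onto A and grip.

{"method": "jog_arm", "body": {"deltas": [[[-1,-3,33,-0.1,0.3,0,50],[-1,-3,33,-0.1,0.3,0,50],[-1,-3,32,0,0.3,0,50],[0,0,0,0,0,0,50]]]}}

```text
clock: 19.3
eef_pos: [0.4696, -0.2753, 0.1311]
tool_rot: [0.987, 0.098, -0.126, 0.01]
ft_force: [-0.6, 0.8, 0.3]
grip_width: 0.05
```

{"method": "jog_arm", "body": {"deltas": [[[0,0,0,0,0,0,5],[0,0,0,0,0,0,5],[0,0,0,0,0,0,5],[0,0,0,0,0,0,5]]]}}

```text
clock: 19.7
eef_pos: [0.4736, -0.2798, 0.1385]
tool_rot: [0.987, 0.098, -0.122, 0.019]
ft_force: [-4.3, -1.7, -1.4]
grip_width: 0.0211
```

```bash
python3 mv.py .428 -.291 .213 10.8 -15 5 .428 -.27 .26 8 -15 5; python3 - <<'E'
from h import *
b=snap('side','s6');cv2.imwrite('pics/c6.png',cv2.resize(b[90:210,340:500],None,fx=3,fy=3)[:,:,::-1])
E
```

```text
t 19.7 [ 0.474 -0.28   0.138] q [-0.45  0.54  0.18  1.4  -0.16  2.51] F [-4.3 -1.7 -1.4] w 0.021
[[[-31.9,1.5,-30.3,0.4,-0.4,0.2,5.0],[-32.1,1.3,-30.1,0.4,-0.4,0.2,5.0]]]
[[[-4.2,-10.3,-23.2,0.4,-0.0,1.4,5.0],[-4.4,-10.4,-23.1,0.4,-0.0,1.4,5.0]]]
```

View pics/c6.png

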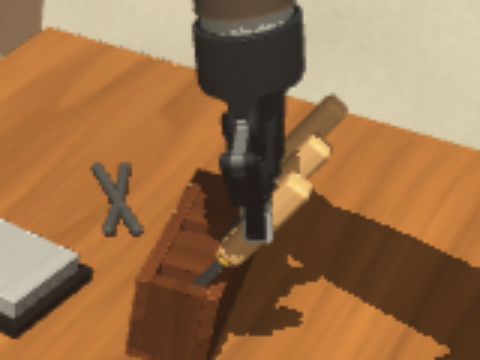

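Gripped: the width is 21 mm and the fingers are on the middle of handle A. I pull along the file's axis.

{"method": "jog_arm", "body": {"deltas": [[[-15,0,-17,0,0,0,5],[-15,0,-17,0,0,0,5],[-15,0,-17,0,0,0,5],[-15,0,-17,0,0,0,5],[-10,0,-18,0,0,0,5]]]}}

```text
clock: 20.25
eef_pos: [0.4308, -0.2864, 0.245]
tool_rot: [0.988, 0.1, -0.118, 0.018]
ft_force: [0.5, -0.5, -0.6]
grip_width: 0.0206
```

```bash
python3 mv.py .41 -.2 .25 10 -10 5 .47 .085 .11 2 30 5 .505 .085 .04 2 45 5; python3 - <<'E'
from h import *
b=snap('side','s7');cv2.imwrite('pics/c7.png',cv2.resize(b[60:220,340:520],None,fx=2.5,fy=2.5)[:,:,::-1])
E
```

```text
t 20.2 [ 0.431 -0.286  0.245] q [-0.49  0.41  0.26  1.59 -0.16  2.46] F [ 0.5 -0.5 -0.6] w 0.021
[[[-2.2,-44.4,-2.6,0.5,1.8,0.7,5.0],[-2.7,-44.4,-2.3,0.5,1.8,0.7,5.0]]]
[[[16.4,-33.8,14.9,-0.2,5.0,1.0,5.0],[14.5,-34.1,16.1,-0.2,5.0,1.0,5.0],[12.4,-34.4,17.2,-0.2,5.0,1.0,5.0],[10.3,-34.6,18.1,-0.2,5.0,1.0,5.0],[8.0,-34.9,18.8,-0.2,5.0,1.0,5.0]]]
[[[5.8,-35.0,19.2,-0.2,5.0,1.0,5.0],[3.5,-35.2,19.5,-0.2,5.0,1.0,5.0],[1.1,-35.3,19.6,-0.2,5.0,1.0,5.0]]]
[[[-2.4,0.6,39.1,0.0,7.5,-0.0,5.0],[-7.4,0.6,38.4,0.0,7.5,-0.0,5.0]]]
```

View pics/c7.png

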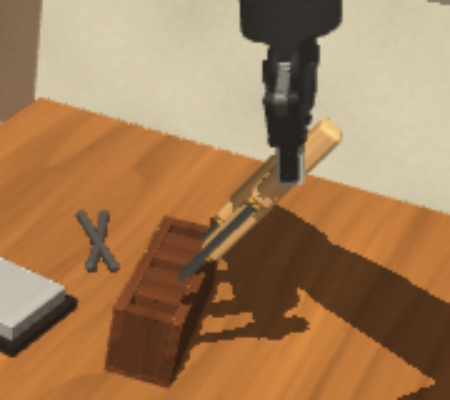

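The file is out of its slot, with its tip about 4 cm above the stand. I carry it to the mat.

{"method": "jog_arm", "body": {"deltas": [[[-2,-44,-3,0.5,1.8,0.7,5],[-3,-44,-3,0.5,1.8,0.7,5],[16,-34,15,-0.2,5,1,5],[14,-34,16,-0.2,5,1,5],[12,-34,17,-0.2,5,1,5]]]}}

```text
clock: 20.8
eef_pos: [0.4434, -0.0921, 0.2083]
tool_rot: [0.996, 0.058, 0.062, 0.006]
ft_force: [1.2, -0.2, -1.4]
grip_width: 0.0209
```

{"method": "jog_arm", "body": {"deltas": [[[10,-34,18,-0.2,5,1,5],[8,-35,19,-0.2,5,1,5],[6,-35,19,-0.2,5,1,5],[4,-35,19,-0.2,5,1,5],[1,-35,19,-0.2,5,1,5]]]}}

```text
clock: 21.3
eef_pos: [0.4946, 0.0511, 0.1317]
tool_rot: [0.954, 0.048, 0.294, -0.018]
ft_force: [1.0, -1.2, -1.9]
grip_width: 0.0206
```

```bash
python3 mv.py .512 .085 .06 2 40 5 .512 .085 .02 2 40 5; python3 - <<'E'
from h import *
b=snap('side','s8');a=snap('top','t8');cv2.imwrite('pics/c8.png',np.hstack([cv2.resize(a[150:310,220:380],None,fx=2.4,fy=2.4),cv2.resize(b[190:350,260:420],None,fx=2.4,fy=2.4)])[:,:,::-1])
E
```

```text
t 21.3 [0.495 0.051 0.132] q [ 0.1  -0.03 -0.81  0.2   0.01  3.14] F [ 1.  -1.2 -1.9] w 0.021
[[[-11.6,-15.7,35.6,-1.3,2.9,1.4,5.0],[-13.8,-16.2,34.6,-1.3,2.9,1.4,5.0]]]
[[[-25.7,0.0,30.6,0.0,0.0,0.0,5.0]]]
```

View pics/c8.png

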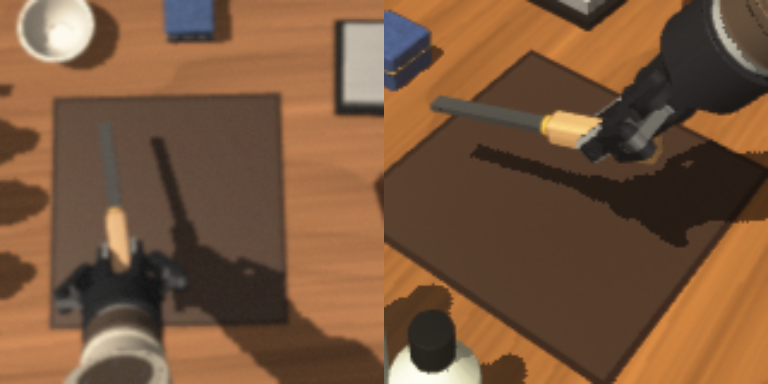

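File A is held level over the left part of the mat. Joint 6 is at its limit, so I turn to azimuth 14° while lowering.

```bash
python3 mv.py .508 .065 .07 14 40 5 .508 .065 .022 14 40 5
```

```text
t 21.4 [0.488 0.05  0.125] q [ 0.1  -0.03 -0.81  0.21  0.01  3.14] F [-1.3 -0.2 -2.1] w 0.021
[[[-6.4,-6.5,29.0,2.3,3.3,-3.4,5.0],[-7.7,-5.7,28.8,2.3,3.3,-3.4,5.0]]]
[[[-15.4,0.0,18.4,0.0,0.0,0.0,5.0],[-15.4,0.0,18.4,0.0,0.0,0.0,5.0]]]
```

{"method": "jog_arm", "body": {"deltas": [[[-6,-6,29,2.3,3.3,-3.4,5],[-8,-6,29,2.3,3.3,-3.4,5],[0,0,0,0,0,0,5]]]}}

```text
clock: 21.7
eef_pos: [0.513, 0.0663, 0.0726]
tool_rot: [0.932, 0.117, 0.341, -0.043]
ft_force: [-0.7, -0.3, -1.9]
grip_width: 0.021
```

```bash
python3 mv.py .508 .065 .022 14 40 5
```

```text
t 21.7 [0.513 0.066 0.073] q [ 0.06  0.15 -0.95 -0.22  0.13  2.99] F [-0.7 -0.3 -1.9] w 0.021
[[[-18.3,0.0,17.7,-0.1,-0.1,0.1,5.0],[-18.3,0.0,17.7,-0.1,-0.1,0.1,5.0]]]
```

{"method": "jog_arm", "body": {"deltas": [[[-15,0,15,0,0,0,5],[-12,0,13,0,0,0,5],[-6,0,6,0,0,0,5],[0,0,0,0,0,0,5]]]}}

```text
clock: 22.1
eef_pos: [0.5188, 0.0639, 0.0303]
tool_rot: [0.932, 0.113, 0.341, -0.042]
ft_force: [-0.4, 0.2, -0.3]
grip_width: 0.0208
```

```bash
python3 mv.py .508 .065 .022 14 40 5; python3 - <<'E'
from h import *
b=snap('side','s9');cv2.imwrite('pics/c9.png',cv2.resize(b[190:350,240:460],None,fx=2.4,fy=2.4)[:,:,::-1])
E
```

```text
t 22.1 [0.519 0.064 0.03 ] q [ 0.05  0.3  -0.98 -0.4   0.12  3.  ] F [-0.4  0.2 -0.3] w 0.021
[[[-13.2,-3.7,-0.3,0.1,-0.2,-0.1,5.0]]]
```

View pics/c9.png

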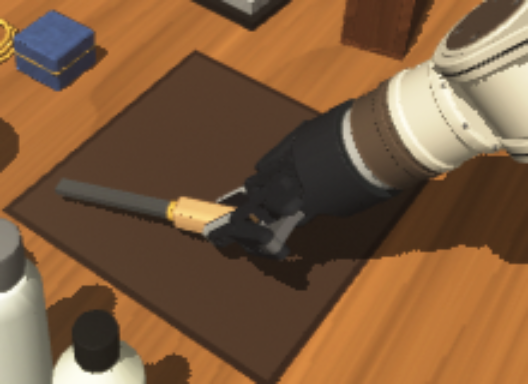

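{"method": "jog_arm", "body": {"deltas": [[[-6,0,6,0,0,0,5],[0,0,0,0,0,0,50],[0,0,0,0,0,0,50],[0,0,0,0,0,0,50],[0,0,0,0,0,0,50]]]}}

```text
clock: 22.65
eef_pos: [0.526, 0.064, 0.0314]
tool_rot: [0.93, 0.113, 0.348, -0.041]
ft_force: [-0.1, 0.4, 0.0]
grip_width: 0.0501
```

{"method": "jog_arm", "body": {"deltas": [[[0,0,-20,0,0,0,50],[10,0,-30,0,0,0,50],[15,0,-40,0,0,0,50],[20,0,-40,0,0,0,50],[20,0,-40,0,0,0,50]]]}}

```text
clock: 23.15
eef_pos: [0.4591, 0.0492, 0.2007]
tool_rot: [0.932, 0.113, 0.341, -0.042]
ft_force: [2.4, -0.5, -0.8]
grip_width: 0.0501
```

```bash
python3 mv.py .41 -.2 .27 10.8 -10 50 .512 -.355 .228 10.8 -15 50 .482 -.357 .132 10.8 -15 50; python3 - <<'E'
from h import *
b=snap('side','s10');a=snap('top','t10');cv2.imwrite('pics/c10.png',np.hstack([cv2.resize(a[150:310,160:380],None,fx=1.8,fy=1.8),cv2.resize(b[190:350,240:460],None,fx=1.8,fy=1.8)])[:,:,::-1])
E
```

```text
t 23.1 [0.459 0.049 0.201] q [ 0.01 -0.26 -0.84  0.31  0.15  2.96] F [ 2.4 -0.5 -0.8] w 0.05
[[[-5.3,32.9,-17.5,-0.1,-7.2,0.4,50.0],[-7.2,33.0,-16.6,-0.1,-7.2,0.4,50.0],[-8.9,33.1,-15.5,-0.1,-7.2,0.4,50.0],[-10.6,33.2,-14.2,-0.1,-7.2,0.4,50.0],[-12.0,33.3,-12.8,-0.1,-7.2,0.4,50.0]]]
[[[-13.3,33.4,-11.1,-0.1,-7.2,0.4,50.0],[-14.3,33.5,-9.3,-0.1,-7.2,0.4,50.0]]]
[[[15.5,34.3,5.8,0.0,-1.0,0.0,50.0],[15.6,34.3,5.5,0.0,-1.0,0.0,50.0],[15.7,34.3,5.3,0.0,-1.0,0.0,50.0],[15.8,34.3,5.0,0.0,-1.0,0.0,50.0],[15.8,34.3,4.7,0.0,-1.0,0.0,50.0]]]
[[[-1.3,-1.2,33.5,0.0,0.0,0.0,50.0],[-1.3,-1.2,33.5,0.0,0.0,0.0,50.0],[-1.3,-1.2,33.5,0.0,0.0,0.0,50.0]]]
```

View pics/c10.png

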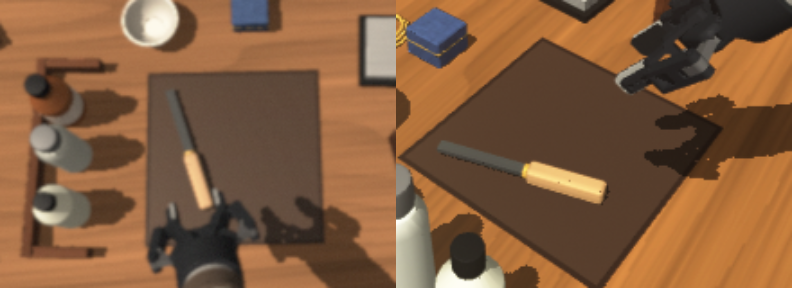

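File A lies flat on the mat at crop (190,150), and the bottles still stand in the bay. Now file B.

{"method": "jog_arm", "body": {"deltas": [[[-5,33,-18,0,-7.2,0.4,50],[-7,33,-17,0,-7.2,0.4,50],[-9,33,-16,0,-7.2,0.4,50],[-11,33,-14,0,-7.2,0.4,50],[-12,33,-13,0,-7.2,0.4,50]]]}}

```text
clock: 23.75
eef_pos: [0.4157, -0.1254, 0.2496]
tool_rot: [0.993, 0.108, 0.036, -0.011]
ft_force: [1.6, -0.6, -0.2]
grip_width: 0.0499
```

{"method": "jog_arm", "body": {"deltas": [[[-13,33,-11,0,-7.2,0.4,50],[-14,33,-9,0,-7.2,0.4,50],[15,34,4,0,-1,0,50],[15,34,4,0,-1,0,50],[15,34,4,0,-1,0,50]]]}}

```text
clock: 24.25
eef_pos: [0.4676, -0.2953, 0.2459]
tool_rot: [0.988, 0.101, -0.12, 0.006]
ft_force: [1.3, 0.7, 1.0]
grip_width: 0.0502
```

```bash
python3 mv.py .512 -.355 .228 10.8 -15 50 .482 -.357 .132 10.8 -15 50
```

```text
t 24.2 [ 0.468 -0.295  0.246] q [-0.49  0.51  0.4   1.66 -0.14  2.47] F [1.3 0.7 1. ] w 0.05
[[[17.3,33.8,4.5,-0.2,-0.6,0.5,50.0],[17.6,33.6,4.5,-0.2,-0.6,0.5,50.0]]]
[[[-1.3,-1.2,33.5,0.0,0.0,0.0,50.0],[-1.3,-1.2,33.5,0.0,0.0,0.0,50.0],[-1.3,-1.2,33.5,0.0,0.0,0.0,50.0]]]
```

{"method": "jog_arm", "body": {"deltas": [[[17,34,4,-0.2,-0.6,0.5,50],[18,34,4,-0.2,-0.6,0.5,50],[0,0,0,0,0,0,50]]]}}

```text
clock: 24.55
eef_pos: [0.5152, -0.3608, 0.2175]
tool_rot: [0.987, 0.092, -0.134, 0.009]
ft_force: [0.3, -0.2, -0.8]
grip_width: 0.0499
```

```bash
python3 mv.py .482 -.357 .132 10.8 -15 50
```

```text
t 24.6 [ 0.515 -0.361  0.217] q [-0.53  0.7   0.66  1.74 -0.17  2.45] F [ 0.3 -0.2 -0.8] w 0.05
[[[-2.7,-3.1,30.3,-0.1,0.2,-0.0,50.0],[-2.7,-3.2,30.3,-0.1,0.2,-0.0,50.0],[-2.8,-3.3,30.3,-0.1,0.2,-0.0,50.0]]]
```

{"method": "jog_arm", "body": {"deltas": [[[-2,-1,31,-0.1,0.2,0,50],[-2,-1,31,-0.1,0.2,0,50],[-2,-1,30,-0.1,0.2,0,50],[0,0,0,0,0,0,50]]]}}

```text
clock: 24.95
eef_pos: [0.484, -0.3622, 0.1212]
tool_rot: [0.987, 0.092, -0.131, 0.009]
ft_force: [-0.4, 0.4, -0.7]
grip_width: 0.0503
```

{"method": "jog_arm", "body": {"deltas": [[[0,0,0,0,0,0,5],[0,0,0,0,0,0,5],[0,0,0,0,0,0,5],[0,0,0,0,0,0,5]]]}}

```text
clock: 25.35
eef_pos: [0.4852, -0.3608, 0.1247]
tool_rot: [0.987, 0.093, -0.13, 0.009]
ft_force: [-1.8, 0.4, -1.8]
grip_width: 0.0213
```

{"method": "jog_arm", "body": {"deltas": [[[-15,0,-17,0,0,0,5],[-15,0,-17,0,0,0,5],[-15,0,-17,0,0,0,5],[-15,0,-17,0,0,0,5],[-10,0,-18,0,0,0,5]]]}}

```text
clock: 25.85
eef_pos: [0.4437, -0.3721, 0.2312]
tool_rot: [0.987, 0.094, -0.127, 0.013]
ft_force: [-0.0, 0.6, -0.1]
grip_width: 0.021
```

```bash
python3 mv.py .41 -.2 .26 14 -10 5 .48 -.01 .13 14 30 5 .508 -.01 .07 14 40 5
```

```text
t 25.9 [ 0.444 -0.372  0.231] q [-0.6   0.55  0.44  1.64 -0.18  2.37] F [-0.   0.6 -0.1] w 0.021
[[[-2.0,-43.8,-7.0,-0.1,1.2,-0.8,5.0],[-1.3,-43.8,-7.2,-0.1,1.2,-0.8,5.0],[-0.5,-43.8,-7.3,-0.1,1.2,-0.8,5.0],[0.2,-43.8,-7.4,-0.1,1.2,-0.8,5.0]]]
[[[22.5,-27.9,18.0,-0.0,6.7,0.0,5.0],[20.2,-27.9,20.5,-0.0,6.7,0.0,5.0],[17.7,-27.9,22.7,-0.0,6.7,0.0,5.0],[14.9,-27.9,24.6,-0.0,6.7,0.0,5.0],[12.0,-27.9,26.2,-0.0,6.7,0.0,5.0]]]
[[[8.8,-27.9,27.4,-0.0,6.7,0.0,5.0]]]
[[[-3.2,3.4,32.8,0.0,5.0,0.0,5.0],[-6.1,3.4,32.4,0.0,5.0,0.0,5.0]]]
```

{"method": "jog_arm", "body": {"deltas": [[[-2,-40,-12,0,1.2,-0.8,5],[-2,-42,-9,0,1.2,-0.8,5],[-1,-42,-9,0,1.2,-0.8,5],[0,-40,-9,0,1.2,-0.8,5]]]}}

```text
clock: 26.25
eef_pos: [0.4183, -0.2145, 0.2769]
tool_rot: [0.99, 0.118, -0.076, 0.013]
ft_force: [1.0, 0.1, 0.2]
grip_width: 0.0213
```

{"method": "jog_arm", "body": {"deltas": [[[22,-28,18,0,6.7,0,5],[20,-28,20,0,6.7,0,5],[17,-28,22,0,6.7,0,5],[14,-28,24,0,6.7,0,5],[11,-28,24,0,6.7,0,5]]]}}

```text
clock: 26.75
eef_pos: [0.4905, -0.0547, 0.1893]
tool_rot: [0.964, 0.12, 0.238, -0.014]
ft_force: [1.4, -0.2, -1.2]
grip_width: 0.0213
```

```bash
python3 mv.py .508 -.01 .07 14 40 5 .508 -.01 .03 14 42 5
```

```text
t 26.8 [ 0.49  -0.055  0.189] q [-0.22 -0.06 -0.56  0.62  0.18  2.71] F [ 1.4 -0.2 -1.2] w 0.021
[[[-10.0,-14.2,39.2,0.5,4.2,0.2,5.0],[-12.9,-13.8,38.5,0.5,4.2,0.2,5.0],[-15.7,-13.4,37.5,0.5,4.2,0.2,5.0]]]
[[[-25.7,0.0,30.6,-0.0,2.0,-0.0,5.0]]]
```

{"method": "jog_arm", "body": {"deltas": [[[-9,-8,39,0.5,4.2,0.2,5],[-13,-5,38,0.5,4.2,0.2,5],[-15,-5,36,0.5,4.2,0.2,5],[0,0,0,0,0,0,5]]]}}

```text
clock: 27.15
eef_pos: [0.5139, -0.0338, 0.0915]
tool_rot: [0.935, 0.118, 0.333, -0.036]
ft_force: [-1.4, 0.8, -2.2]
grip_width: 0.0213
```

```bash
python3 mv.py .51 -.032 .027 14 41 5
```

```text
t 27.1 [ 0.514 -0.034  0.091] q [-0.23  0.11 -0.88 -0.05  0.29  2.75] F [-1.4  0.8 -2.2] w 0.021
[[[-21.6,-1.7,23.9,0.2,0.9,0.3,5.0],[-22.0,-1.6,23.6,0.2,0.9,0.3,5.0]]]
```

{"method": "jog_arm", "body": {"deltas": [[[-18,-1,20,0.2,0.9,0.3,5],[-16,-1,18,0.2,0.9,0.3,5],[-8,0,8,0,0,0,5],[-4,0,4,0,0,0,5],[0,0,0,0,0,0,5]]]}}

```text
clock: 27.65
eef_pos: [0.524, -0.0379, 0.0332]
tool_rot: [0.927, 0.115, 0.354, -0.038]
ft_force: [-1.1, 0.3, -1.1]
grip_width: 0.021
```

```bash
python3 mv.py .51 -.032 .025 14 42 5; python3 - <<'E'
from h import *
b=snap('side','s11');a=snap('top','t11');cv2.imwrite('pics/c11.png',np.hstack([cv2.resize(a[150:310,160:380],None,fx=1.8,fy=1.8),cv2.resize(b[190:350,240:460],None,fx=1.8,fy=1.8)])[:,:,::-1])
E
```

```text
t 27.6 [ 0.524 -0.038  0.033] q [-0.25  0.31 -0.96 -0.37  0.31  2.75] F [-1.1  0.3 -1.1] w 0.021
[[[-14.5,-9.2,-2.1,0.6,0.2,0.3,5.0]]]
```

View pics/c11.png

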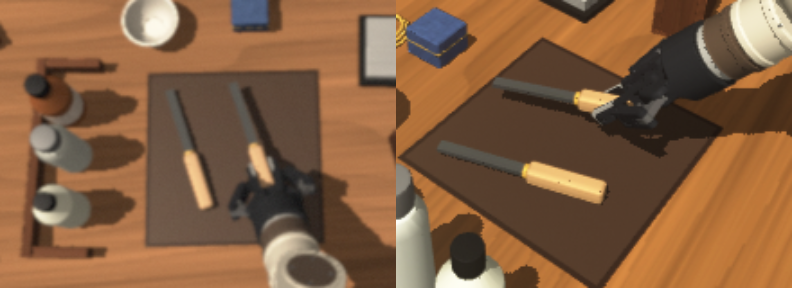

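File B is nearly flat beside A. I release it and go for C.

{"method": "jog_arm", "body": {"deltas": [[[-6,0,6,0,0,0,5],[0,0,0,0,0,0,50],[0,0,0,0,0,0,50],[0,0,0,0,0,0,50],[0,0,0,0,0,0,50]]]}}

```text
clock: 28.25
eef_pos: [0.5299, -0.0394, 0.0329]
tool_rot: [0.925, 0.116, 0.361, -0.035]
ft_force: [-0.4, 0.0, -0.5]
grip_width: 0.0497
```

{"method": "jog_arm", "body": {"deltas": [[[0,0,-20,0,0,0,50],[10,0,-30,0,0,0,50],[15,0,-40,0,0,0,50],[20,0,-40,0,0,0,50],[20,0,-40,0,0,0,50]]]}}

```text
clock: 28.75
eef_pos: [0.4585, -0.0509, 0.2007]
tool_rot: [0.927, 0.116, 0.354, -0.038]
ft_force: [2.6, -1.0, 0.4]
grip_width: 0.0497
```

```bash
python3 mv.py .41 -.24 .27 10.8 -10 50 .524 -.427 .228 10.8 -15 50 .494 -.429 .132 10.8 -15 50
```

```text
t 28.8 [ 0.459 -0.051  0.201] q [-0.36 -0.22 -0.82  0.33  0.38  2.66] F [ 2.6 -1.   0.4] w 0.05
[[[-3.5,24.6,-16.0,-0.0,-7.4,0.5,50.0],[-5.3,24.7,-15.4,-0.0,-7.4,0.5,50.0],[-7.0,24.8,-14.6,-0.0,-7.4,0.5,50.0],[-8.6,24.8,-13.6,-0.0,-7.4,0.5,50.0],[-10.1,24.9,-12.4,-0.0,-7.4,0.5,50.0]]]
[[[-11.4,25.0,-10.9,-0.0,-7.4,0.5,50.0],[-12.5,25.1,-9.4,-0.0,-7.4,0.5,50.0]]]
[[[16.6,41.0,5.6,0.0,-1.0,0.0,50.0],[16.7,41.0,5.3,0.0,-1.0,0.0,50.0],[16.8,41.0,5.0,0.0,-1.0,0.0,50.0],[16.9,41.0,4.7,0.0,-1.0,0.0,50.0],[17.0,41.0,4.4,0.0,-1.0,0.0,50.0]]]
[[[-1.3,-1.2,33.5,0.0,0.0,0.0,50.0],[-1.3,-1.2,33.5,0.0,0.0,0.0,50.0],[-1.3,-1.2,33.5,0.0,0.0,0.0,50.0]]]
```

{"method": "jog_arm", "body": {"deltas": [[[-4,25,-16,0,-7.4,0.5,50],[-5,25,-16,0,-7.4,0.5,50],[-7,25,-15,0,-7.4,0.5,50],[-9,25,-14,0,-7.4,0.5,50],[-10,25,-13,0,-7.4,0.5,50]]]}}

```text
clock: 29.25
eef_pos: [0.417, -0.1867, 0.2655]
tool_rot: [0.994, 0.103, 0.048, -0.001]
ft_force: [0.6, 0.0, -0.4]
grip_width: 0.0502
```

{"method": "jog_arm", "body": {"deltas": [[[-11,25,-11,0,-7.4,0.5,50],[-12,25,-10,0,-7.4,0.5,50],[16,41,3,0,-1,0,50],[16,41,3,0,-1,0,50],[16,41,3,0,-1,0,50]]]}}

```text
clock: 29.75
eef_pos: [0.4743, -0.3576, 0.2766]
tool_rot: [0.989, 0.094, -0.109, 0.018]
ft_force: [0.9, -0.4, 0.7]
grip_width: 0.0499
```

```bash
python3 mv.py .524 -.427 .228 10.8 -15 50 
```

```text
t 29.8 [ 0.474 -0.358  0.277] q [-0.56  0.56  0.57  1.74 -0.16  2.4 ] F [ 0.9 -0.4  0.7] w 0.05
[[[15.2,25.6,13.6,0.3,-0.8,-0.0,50.0],[15.4,25.7,13.3,0.3,-0.8,-0.0,50.0],[15.5,25.8,12.9,0.3,-0.8,-0.0,50.0]]]
```

{"method": "jog_arm", "body": {"deltas": [[[15,26,14,0.3,-0.8,0,50],[15,26,13,0.3,-0.8,0,50],[15,24,13,0.3,-0.8,0,50],[0,0,0,0,0,0,50]]]}}

```text
clock: 30.15
eef_pos: [0.5253, -0.4327, 0.2179]
tool_rot: [0.987, 0.091, -0.134, 0.009]
ft_force: [-1.4, -0.4, -2.4]
grip_width: 0.0504
```

```bash
python3 mv.py .494 -.429 .13 10.8 -15 50 
```

```text
t 30.1 [ 0.525 -0.433  0.218] q [-0.61  0.84  0.92  1.85 -0.19  2.37] F [-1.4 -0.4 -2.4] w 0.05
[[[-1.9,-2.9,30.9,-0.1,0.1,-0.1,50.0],[-2.0,-3.0,30.9,-0.1,0.1,-0.1,50.0],[-2.0,-3.1,30.9,-0.1,0.1,-0.1,50.0]]]
```

{"method": "jog_arm", "body": {"deltas": [[[-1,-1,31,-0.1,0.1,0,50],[-1,-1,30,-0.1,0.1,0,50],[-1,-1,29,-0.1,0.1,0,50],[0,0,0,0,0,0,50]]]}}

```text
clock: 30.55
eef_pos: [0.4976, -0.4331, 0.1284]
tool_rot: [0.987, 0.092, -0.13, 0.011]
ft_force: [-0.8, 0.9, -0.9]
grip_width: 0.0501
```

{"method": "jog_arm", "body": {"deltas": [[[0,0,0,0,0,0,5],[0,0,0,0,0,0,5],[0,0,0,0,0,0,5],[0,0,0,0,0,0,5]]]}}

```text
clock: 30.95
eef_pos: [0.4993, -0.4332, 0.1358]
tool_rot: [0.987, 0.092, -0.128, 0.013]
ft_force: [-2.3, 0.2, -2.4]
grip_width: 0.0209
```

{"method": "jog_arm", "body": {"deltas": [[[-15,0,-17,0,0,0,5],[-15,0,-17,0,0,0,5],[-15,0,-17,0,0,0,5],[-15,0,-17,0,0,0,5],[-10,0,-18,0,0,0,5]]]}}

```text
clock: 31.45
eef_pos: [0.4568, -0.4414, 0.2407]
tool_rot: [0.988, 0.094, -0.125, 0.015]
ft_force: [-0.6, 0.1, -0.5]
grip_width: 0.0212
```

```bash
python3 mv.py .41 -.27 .27 14 -10 5 .48 -.105 .17 14 30 5 .508 -.105 .08 14 40 5
```

```text
t 31.4 [ 0.457 -0.441  0.241] q [-0.68  0.67  0.66  1.73 -0.2   2.29] F [-0.6  0.1 -0.5] w 0.021
[[[-4.1,-35.4,-5.2,-0.1,0.9,-0.6,5.0],[-3.7,-35.4,-5.3,-0.1,0.9,-0.6,5.0],[-3.2,-35.5,-5.4,-0.1,0.9,-0.6,5.0],[-2.7,-35.5,-5.5,-0.1,0.9,-0.6,5.0],[-2.3,-35.5,-5.6,-0.1,0.9,-0.6,5.0]]]
[[[24.7,-28.6,16.0,-0.0,8.0,0.0,5.0],[22.3,-28.6,19.2,-0.0,8.0,0.0,5.0],[19.4,-28.6,22.1,-0.0,8.0,0.0,5.0],[16.1,-28.6,24.6,-0.0,8.0,0.0,5.0],[12.5,-28.6,26.6,-0.0,8.0,0.0,5.0]]]
[[[-7.2,2.3,30.5,0.0,3.3,0.0,5.0],[-8.9,2.3,30.0,0.0,3.3,0.0,5.0],[-10.7,2.3,29.5,0.0,3.3,0.0,5.0]]]
```

{"method": "jog_arm", "body": {"deltas": [[[-4,-33,-12,0,0.9,-0.6,5],[-4,-35,-8,0,0.9,-0.6,5],[-3,-35,-8,0,0.9,-0.6,5],[-3,-35,-8,0,0.9,-0.6,5],[-2,-35,-8,0,0.9,-0.6,5]]]}}

```text
clock: 31.95
eef_pos: [0.419, -0.2746, 0.2933]
tool_rot: [0.99, 0.117, -0.077, 0.014]
ft_force: [0.6, -0.5, -0.7]
grip_width: 0.0211
```

{"method": "jog_arm", "body": {"deltas": [[[24,-28,16,0,8,0,5],[22,-28,19,0,8,0,5],[19,-28,22,0,8,0,5],[16,-28,24,0,8,0,5],[12,-26,26,0,8,0,5]]]}}

```text
clock: 32.45
eef_pos: [0.5009, -0.1169, 0.2128]
tool_rot: [0.953, 0.12, 0.278, -0.02]
ft_force: [1.0, -0.6, -2.4]
grip_width: 0.0212
```

```bash
python3 mv.py .508 -.105 .08 14 40 5; python3 mv.py .51 -.105 .033 14 42 5
```

```text
t 32.5 [ 0.501 -0.117  0.213] q [-0.41 -0.05 -0.53  0.61  0.31  2.56] F [ 1.  -0.6 -2.4] w 0.021
[[[-20.8,-4.5,39.1,0.5,2.6,0.3,5.0],[-22.6,-4.1,38.1,0.5,2.6,0.3,5.0],[-24.3,-3.7,37.1,0.5,2.6,0.3,5.0]]]
t 32.5 [ 0.501 -0.117  0.213] q [-0.41 -0.05 -0.53  0.61  0.31  2.56] F [ 1.  -0.6 -2.4] w 0.021
[[[-17.2,-2.9,31.6,0.3,1.9,0.2,5.0],[-18.3,-2.7,31.0,0.3,1.9,0.2,5.0],[-19.3,-2.5,30.4,0.3,1.9,0.2,5.0],[-20.3,-2.3,29.7,0.3,1.9,0.2,5.0],[-21.3,-2.1,29.0,0.3,1.9,0.2,5.0]]]
```

{"method": "jog_arm", "body": {"deltas": [[[-20,-4,38,0.5,2.6,0.3,5],[-22,-4,37,0.5,2.6,0.3,5],[-22,-4,32,0.5,2.6,0.3,5],[-8,0,10,0,0,0,5],[0,0,0,0,0,0,5]]]}}

```text
clock: 32.95
eef_pos: [0.5103, -0.1022, 0.0789]
tool_rot: [0.929, 0.118, 0.35, -0.041]
ft_force: [1.3, -0.3, -0.8]
grip_width: 0.0209
```

```bash
python3 mv.py .51 -.105 .033 14 42 5
```

```text
t 33.0 [ 0.51  -0.102  0.079] q [-0.44  0.18 -0.86 -0.07  0.43  2.58] F [ 1.3 -0.3 -0.8] w 0.021
[[[-15.5,1.2,16.9,0.0,0.4,0.2,5.0],[-15.6,1.2,16.8,0.0,0.4,0.2,5.0]]]
```

{"method": "jog_arm", "body": {"deltas": [[[-15,1,16,0,0.3,0.2,5],[-13,1,14,0,0.3,0.2,5],[-6,0,6,0,0,0,5],[0,0,0,0,0,0,5]]]}}

```text
clock: 33.35
eef_pos: [0.5181, -0.1085, 0.0362]
tool_rot: [0.925, 0.116, 0.361, -0.039]
ft_force: [-0.5, 0.3, -0.9]
grip_width: 0.0211
```

```bash
python3 - <<'E'
from h import *
o=get_obs();print(o['eef_pos'],o['ft_force'].round(1),o['grip_width'])
b=snap('side','s12');a=snap('top','t12');cv2.imwrite('pics/c12.png',np.hstack([cv2.resize(a[150:310,160:380],None,fx=1.8,fy=1.8),cv2.resize(b[150:310,240:460],None,fx=1.8,fy=1.8)])[:,:,::-1])
E
```

```text
[ 0.51805082 -0.10850521  0.0361913 ] [-0.5  0.3 -0.9] 0.021067615114802467
```

View pics/c12.png

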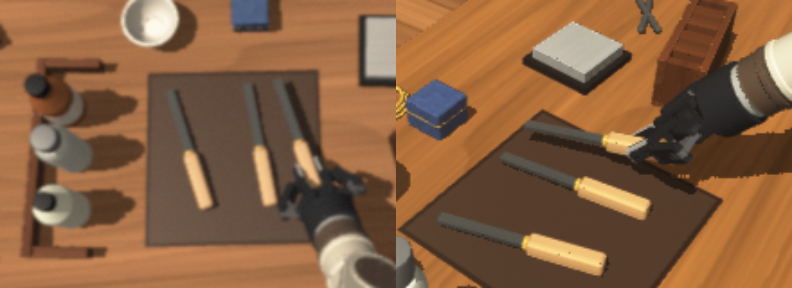

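Files A and B lie flat and C is held just above the mat's right side. The left finger is near B, so I open it less.

{"method": "jog_arm", "body": {"deltas": [[[-6,3,7,0,0,0,5],[0,0,0,0,0,0,36],[0,0,0,0,0,0,36],[0,0,0,0,0,0,36],[0,0,0,0,0,0,36]]]}}

```text
clock: 33.95
eef_pos: [0.524, -0.1136, 0.0327]
tool_rot: [0.923, 0.118, 0.366, -0.036]
ft_force: [0.9, -0.5, 0.6]
grip_width: 0.0361
```

{"method": "jog_arm", "body": {"deltas": [[[0,0,-20,0,0,0,36],[10,0,-30,0,0,0,36],[15,0,-40,0,0,0,36],[20,0,-40,0,0,0,36],[20,10,-40,0,0,0,36]]]}}

```text
clock: 34.45
eef_pos: [0.4529, -0.1331, 0.1987]
tool_rot: [0.925, 0.117, 0.359, -0.041]
ft_force: [1.7, -0.6, -0.6]
grip_width: 0.0358
```

{"method": "jog_arm", "body": {"deltas": [[[0,40,-20,0,0,0,36],[0,40,-20,0,0,0,36],[0,30,0,0,0,0,36],[0,0,0,0,0,0,36],[0,0,0,0,0,0,36]]]}}

```text
clock: 34.95
eef_pos: [0.4548, -0.2528, 0.244]
tool_rot: [0.922, 0.121, 0.367, -0.033]
ft_force: [0.5, -0.0, 0.1]
grip_width: 0.0363
```

```bash
python3 loc.py amber_mid spray_mid oil_mid; python3 - <<'E'
from h import *
o=get_obs();print(o['clock'],o['eef_pos'],o['ft_force'].round(1))
b=snap('side','s13');a=snap('top','t13');cv2.imwrite('pics/c13.png',np.hstack([cv2.resize(a[130:310,160:380],None,fx=1.8,fy=1.8),cv2.resize(b[150:330,240:460],None,fx=1.8,fy=1.8)])[:,:,::-1])
for n in('top',):
    for r in masks_of('file0_mid',n):
        print(round(r['conf'],2),at_z(n,r['at'],.011).round(3),r['pixels'].sum())
E
```

```text
amber_mid ['top'] [ 0.643  0.267 -0.021] 0.914
amber_mid ['side'] [0.643 0.265 0.089] 0.824
amber_mid ['top', 'side'] [0.643 0.266 0.054] 0.869
spray_mid ['side'] [0.568 0.256 0.033] 0.962
oil_mid ['top'] [0.481 0.266 0.031] 0.944
oil_mid ['side'] [0.48  0.263 0.107] 0.954
oil_mid ['top', 'side'] [0.481 0.264 0.052] 0.94
35.35 [ 0.45504073 -0.25154049  0.24388598] [-0.5 -0.1 -0.5]
0.72 [0.516 0.309 0.011] 1055
0.7 [ 0.544 -0.107  0.011] 440
```

View pics/c13.png

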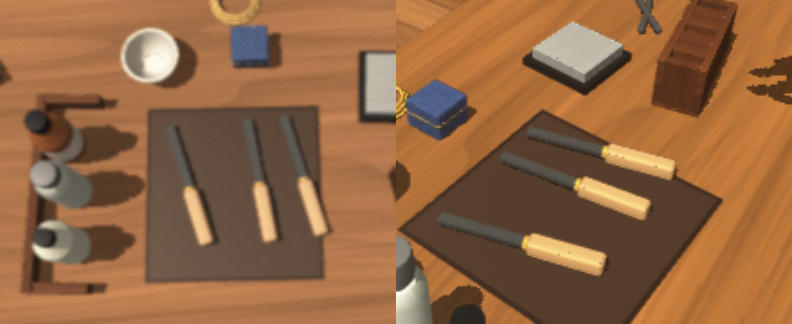

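```bash
python3 -c "
from workcell import *
print(job_done())"
```

```text
the job is handed in; nothing more can be done
None
```

The job is handed in at about 35 s of the 210 s allowed. `job_done` gives no verdict, so the result rests on my last checks.

- **Bottles:** I pushed the oil bottle, spray can and amber bottle low down across the bench into the bay. The last check placed all three upright inside it, with their axes about 0 to +11 mm from the bay's mid-line (limit −18 to +30 mm).
- **Files:** I pulled all three files from the stand and laid them side by side on the mat. The last pictures show them flat and released, with the arm clear of everything. The file nearest the mat's right edge has its middle about 110 mm from the mat's centre (limit 140 mm).
- **Bystanders:** The steel block, scrap bowl and ring box look unmoved in the pictures; I did not measure them again.

Some checks disagreed or were incomplete:
- **Amber moved:** The amber bottle shifted about 15 mm between my checks, probably the announced knock. It stayed within bounds.
- **Partial detections:** In the last look the spray can was found only in the side picture, and the networks confirmed only one of the three files. Its other hit was false, so I judged the other two files by eye.

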